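# Draw the core plug out of a casting mould with a screw-in puller

### The job

Strip the core out of the casting mould: press the black button on the mould fully down and let it up, so that the keeper springs back off the core. Then take the T-handled puller out of the tool stand, screw it clockwise into the core's threaded socket until its collar sits down on the core, and draw the core straight up out of its bore. Stand the core gently upright on the free part of the cutting board, the puller still screwed in, and let go, without upsetting the other things on the bench.

Things in the scene. Friction and masses are not known exactly. Their poses are not given: they have to be found in the camera images.
- mould: Aluminium split mould block, 170 x 104 x 60 mm, fixed. Origin: centre of its underside, z up, x along the 170 mm side. Vertical bore 54 mm wide and deep, its axis at x = -33 mm. Dark bars 11 mm high at y = +-36 mm flank the core's flange (1 mm play), so it cannot turn. The grey keeper housing stands at x = 18 to 80 mm, y = +-25 mm, top 92 mm above the table, the button on it.
- bore_mouth (a point): Point on the bore's axis, level with the top face of the mould block (60 mm above the table).
- button_top (a point): Centre of the top of the black mushroom button (31 mm across, on the grey housing, 82 mm from the bore's axis), about 115 mm above the table when up. It is pushed straight down.
- release_button (a joint): Travel of the button in m: 0 up, 0.008 fully down. A spring returns it; about 2 N to start it, about 6 N fully down. Beyond about 6 mm it unlatches the keeper.
- keeper (a joint): Travel of the keeper in m: 0 = forward over the core (its nose 16 mm from the bore's axis, covering the flange and standing in the way of the puller's collar), 0.026 = sprung back clear of the core. It snaps back by its own spring when the button is pressed, and stays back.
- core: Steel core plug in the mould, about 0.36 kg: round body, 52 mm wide, 52 mm high; on it a flange 76 x 60 x 12 mm (64 mm high in all). Origin: centre of its round underside, z up, x along the flange's 76 mm side. It stands 8 mm above the table in the bore and must rise 52 mm to be clear.
- core_mouth (a point): Centre of the core's socket at the top of the flange, 64 mm above the core's origin. Socket 34 mm wide, with a right-hand two-start thread (24 mm advance a turn; crests leave a 21 mm hole). Its two open starts, each 75 degrees wide, lie on the core's +x and -x sides, marked by dark scribed lines on the flange. Its x, y, z are the core's.
- puller: Steel T-handled puller, 114 mm long, about 0.19 kg. Origin: its tip; z up along the rod, x along the handle bar. From the top: bar, 14 mm neck, round collar (40 mm wide, 9 mm thick), 16 mm rod with tapered nose and a cross-pin (7 mm thick, 29 mm long, along x, 16 mm above the tip) that runs in the core's thread. It hangs upright by its collar in a hole of the tool stand, tip 30 mm above the table.
- puller_grip (a point): Centre of the puller's thick, square-edged dark bar, where it is held: 84 mm long (x), 16 mm wide (y), 18 mm high, 105 mm above the tip.
- puller_collar (a point): Centre of the collar's underside, 30 mm above the tip. To screw in: lower on the socket's axis with bar and pin in line with the core's x (within 15 degrees, either way round) until the pin rests on the thread, collar about 5 mm above the flange; then a quarter turn clockwise from above screws it down: collar down from about 70 degrees, tight at about 92. It then holds when pulled.
- tool_stand: Wooden stand 165 x 85 x 60 mm, does not move. Origin: centre of its underside, x along the 165 mm side. Two holes, 34 mm in diameter, at x = +-40 mm hold the puller and the reamer, which may be in either hole.
- reamer: T-handled reamer, 125 mm long, standing in the other hole of the tool stand: a thin round cross bar (9 mm thick, 113 mm long over the ball ends, centre 119 mm above the tip) and a 40 mm brass collar. Not needed; leave it in its hole. Origin: its tip, z up, x along the bar.
- board: Amber cutting board, 140 x 212 x 10 mm, does not move. Origin: centre of its underside, x along the 140 mm side, y along the 212 mm side. The drum stand covers its +y end (y over +30 mm); the rest is free, the middle of the free part being at x = 0, y = -38 mm.
- drum_stand: Fixture of small black sanding drums under two lime-green bars, 67 x 131 x 58 mm, standing across one end of the cutting board. Leave it there. Origin: centre of its underside.
- water_bottle: Tall clear water bottle, 90 mm in diameter, 308 mm high; leave it standing. Origin: centre of its underside.
- coil_gauge: Grey hand meter standing on its foot, 57 x 58 x 109 mm; leave it standing. Origin: centre of its underside.
- vial_c: Small vial with a cap, 39 mm wide, 60 mm high; leave it standing. Origin: centre of its underside.
- clear_bottle: Small clear bottle, 31 mm in diameter, 78 mm high; leave it standing. Origin: centre of its underside.
Mind the look-alikes: they are no part of the job. Leave any orange or red look-alike of the puller alone.

How it is judged (in metres and radians):
On the way, in this order (a step that is already met when the one before it is completed fails the run):
1. the button is pressed fully down (value of joint release_button above 0.007 m), for 0.05 s.
2. the button is up again and the keeper is back off the core (value of joint release_button below 0.0015 m and value of joint keeper above 0.023 m), for 0.1 s.
3. the puller is screwed home in the core, which still sits in the mould: collar on the flange (within 2.5 mm) and the bar turned at least 55 degrees from the core's long side (z of puller_collar in the frame of core_mouth between -0.003 and 0.0025 m and horizontal distance between puller_collar and core_mouth below 0.005 m and angle between the x axis of puller and the x axis of core, either way round above 0.95 rad and z of core in the frame of mould below 0.013 m), for 0.2 s.
4. the core is drawn straight up out of the bore: its underside above the mould's top, still over the bore (within 15 mm), upright within 8 degrees, the puller in it (z of core in the frame of mould above 0.062 m and horizontal distance between core and bore_mouth below 0.015 m and angle between core's own z axis and vertical below 0.14 rad and angle between the x axis of puller and the x axis of core, either way round above 0.8 rad), for 0.1 s.
At the end, for the whole second after the job is handed in: The core stands at rest on the board, its round foot wholly on it, upright within 4.5 degrees; the puller is still screwed in (collar within 4 mm of the flange, bar at least 55 degrees from the core's long side); the button is up, the keeper back; nothing is held (all of step 2 and x of core in the frame of board between -0.044 and 0.044 m and y of core in the frame of board between -0.08 and 0.08 m and z of core in the frame of board between 0.007 and 0.014 m and angle between core's own z axis and vertical below 0.08 rad and horizontal distance between puller_collar and core_mouth below 0.005 m and angle between the x axis of puller and the x axis of core, either way round above 0.95 rad and z of puller_collar in the frame of core_mouth below 0.004 m and linear speed of each of core, puller below 0.02 m/s); the robot touches nothing.
It fails at once if the core or the puller is tipped over (tilted more than 20 degrees) (angle between any of core, puller's own z axis and vertical above 0.35 rad).
It fails at once if the core is dropped or slammed on the board (over 60 N) (contact force between core and board above 60 N).
It fails at once if the reamer is taken out of the stand or tipped (moved 20 mm or tilted 20 degrees) (distance of reamer from where it was at the start of the episode above 0.02 m or angle between reamer's own z axis and vertical above 0.35 rad).
It fails at once if the drum stand is pushed away (more than 15 mm) (distance of drum_stand from where it was at the start of the episode above 0.015 m).
It fails at once if a bottle, the vial or the meter is knocked over (tilted 30 degrees) or shoved more than 30 mm (angle between any of water_bottle, coil_gauge, vial_c, clear_bottle's own z axis and vertical above 0.5 rad or distance of any of water_bottle, coil_gauge, vial_c, clear_bottle from where it was at the start of the episode above 0.03 m).
It also fails if it takes over 61 s, if anything falls off the work surface, if the arm or the gripper's body presses on something with over 40 N, if the wrist force passes 120 N, or if a joint passes its speed limit or range.

### The arm

A 6-joint arm with a two-finger parallel gripper is mounted at the origin on a cart in front of the work surface, level with it; the furniture and walls round the work are solid. World frame = base frame: x ahead of the robot, y to its left, z up, the work surface at z = 0. Lengths are in m, angles in degrees, forces in N, time in s.
With the tool pointing down it reaches from about 0.4 to 0.825 m from the base axis. Payload 7 kg.
Tool frame: the origin (TCP) lies midway between the tips of the shut fingers; the grasp point (between the pads) lies r.grip_depth behind it (r.grip_depth is the distance from the TCP to the grasp point, in m); z points along the fingers, y is the direction in which the jaws open and shut (so a half turn about z gives the same grasp; the last joint's range is limited). The gripper opens to 88 mm and grips with 3 to 60 N. Pads are 19 mm wide; open, the fingers measure 130 mm over their backs; the gripper's body (78 mm by 193 mm) begins 47 mm behind the grasp point.
Start: joints at [92.481, 20.546, 0.682, 0, -70.136, -16.507], TCP at [0.164, 0.655, 0.227] pointing down, gripper open.
Joint ranges: [-176.03, 176.03], [-82.01, 121.73], [-58.28, 71.71], [-173.87, 95.51], [-174.79, -0.11], [-173.66, 173.66]. Speed limits (degrees/s): [136.94, 136.94, 172.46, 180, 180, 180].

### API

Orientations are given as [roll, pitch, yaw] about the fixed x, y, z axes, in that order (R = Rz(yaw) Ry(pitch) Rx(roll)).
In Python, from plant import r, imaging, close_job gives the robot as it stands.
- The arm moves only by the tool step_arm, never from a script. Its argument "commands" is a list of rows, each a list of 2 entries, a list of its own where there are three numbers: the shift along the tool's x, y, z in mm, then the turn about the tool's z in degrees. In form: [[[x, y, z], twist], ...]. A call has 1 to 20 rows; each row shifts and turns the commanded pose from where the row before left it, along the tool's axes as they then stand; what a row does not reach is not made up. A row lasts 1/8 s, in which the tool goes at most 62.5 mm and 10.7 degrees, less where a joint would pass 70% of its speed; a pose out of reach is approached as far as the arm can. A call with a gripper value outside its range is refused whole. "gripper" is the closure, from 0 (fully open) to 1 (shut), set as the call begins (left out, the last holds). The fingers move at their own pace and stop on an object; "grip_force" is the grip in N (left out, the last holds). Time passes only in rows, so rows that do not move let the fingers close. It gives the time, the measured TCP pose, the force and the opening at its end, in the units of the state.
- r.get_state(): the state, without advancing time (a new reading comes with each control period).
- imaging.capture(name): name is "scene" or "top" or "wrist"; returns a dict with "img" (420x560x3 uint8, red, green, blue), "z_map" (420x560 float32, m along the optical axis (not along the pixel's ray), 0 where there is no reading), "vfov" (degrees; the focal length in pixels is half the picture's height over the tangent of half this angle, whatever the lens; pixels are square), "cx", "cy" (the principal point, pixels), "extrinsics" (4x4, takes a point from camera to world coordinates); the wrist camera has in their place "T_tool_cam" (4x4, takes a point from camera to tool coordinates, whose origin is the TCP and whose axes are the flange's). Camera axes: x right, y down, z forward; pixel columns grow to the right and rows downward; lengths in m; the calibration is good to about 2 mm. The wrist camera is an equidistant fisheye: a pixel r from the principal point sees the ray r / f radians off the axis. A picture is of the moment at which its call begins: read the wrist's pose just before it.
- close_job(): hands the job in, once; it reports no verdict.
The state is a dict: "time_s": time; "joints": joint angles; "qd": joint speeds; "joint_torque": joint torques, N m; "tcp_pos": TCP position; "eef_rot": TCP orientation; "contact_force": force on the tool from outside, world axes, zero at the start; "moment": the same for the moment, N m; "gripper_width": finger opening in m.
Only numpy, scipy, OpenCV 4.12 (cv2) and the standard library are available. Lean on these libraries where they do the work, as an engineer would, in place of code of your own. Each camera call takes 0.05 s, during which the arm holds its last target.

## Working session

There is one attempt and no reset: what is moved stays moved. The work goes in short steps, Python scripts to look and compute and a tool call to move; the robot and the scene stay as the last step left them, time stands still between calls to the robot, and variables do not carry over. Pictures are saved under pics/ and viewed, and the job is handed in when it is done.

Besides the shell and the picture viewer there is one more tool, called after "Emit:" by a JSON object that holds its "api" and its "payload", one argument or row to a line. step_arm: Moves the arm, as the interface text tells. Its arguments: {"type":"object","properties":{"commands":{"type":"array","items":{"type":"array"}},"gripper":{"type":"number"},"grip_force":{"type":"number"}},"required":["commands"]}

```bash
mkdir -p pics; ls; cat > h.py <<'E'
import numpy as np, cv2
from plant import r, imaging, close_job
def cap(n):
    c=imaging.capture(n); return c
def save(c,name): cv2.imwrite('pics/'+name,cv2.cvtColor(c['img'],cv2.COLOR_RGB2BGR))
def f_of(c): return c['img'].shape[0]/2/np.tan(np.radians(c['vfov']/2))
def pts(c):
    z=c['z_map'];f=f_of(c);v,u=np.mgrid[0:z.shape[0],0:z.shape[1]]
    P=np.stack([(u-c['cx'])/f*z,(v-c['cy'])/f*z,z],-1)
    T=c['extrinsics'];return P@T[:3,:3].T+T[:3,3]
E
python3 - <<'E'
from h import *
import pickle
print(r.get_state(), r.grip_depth)
for n in('scene','top','wrist'):
    c=cap(n);save(c,n+'0.png');pickle.dump(c,open(n+'0.pkl','wb'))
    print(n,{k:v for k,v in c.items() if k not in('img','z_map')})
E
```

```text
pics
{'time_s': 0.0, 'joints': array([ 9.24806496e+01,  2.05913225e+01,  6.34000547e-01, -2.14921107e-02,
       -7.01350748e+01, -1.65060950e+01]), 'qd': array([-0.04068652, -0.09032891,  0.07790851, -0.06197498, -0.03349582,
        0.02990779]), 'joint_torque': array([ 3.23603099e-04, -5.82720530e+01,  2.93052185e+01,  6.99720025e+00,
        7.01768513e-03, -1.64316734e-04]), 'tcp_pos': array([0.16349621, 0.65439762, 0.22562136]), 'eef_rot': array([ 1.79905670e+02, -6.88296136e-03, -1.40327592e+01]), 'contact_force': array([-0.98394874,  0.92121967,  0.13491762]), 'moment': array([-0.00463695, -0.03168504,  0.01849052]), 'gripper_width': 0.0876384246465234} 0.0188
scene {'vfov': 53.06541739360214, 'cx': 284.2435573541137, 'cy': 197.2249524698946, 'extrinsics': array([[ 0.80606489, -0.3571647 ,  0.47190335,  0.07738931],
       [-0.59153781, -0.46128716,  0.66128449, -0.56350223],
       [-0.01850451, -0.81218688, -0.58310381,  0.70135405],
       [ 0.        ,  0.        ,  0.        ,  1.        ]])}
top {'vfov': 53.6433137957977, 'cx': 283.47643025693486, 'cy': 205.93849996816402, 'extrinsics': array([[-2.02241295e-02, -9.92042587e-01,  1.24267820e-01,
         3.72564240e-01],
       [-9.99795154e-01,  1.99682687e-02, -3.30426472e-03,
         8.48106398e-02],
       [ 7.96558109e-04, -1.24309190e-01, -9.92243212e-01,
         1.27717560e+00],
       [ 0.00000000e+00,  0.00000000e+00,  0.00000000e+00,
         1.00000000e+00]])}
wrist {'vfov': 65.70646984690485, 'cx': 277.2455269682562, 'cy': 203.60318086798512, 'T_tool_cam': array([[-9.69110776e-04, -9.54935186e-01, -2.96812823e-01,
         8.03476618e-02],
       [ 9.99999471e-01, -1.02764616e-03,  4.11882943e-05,
        -7.85180845e-04],
       [-3.44350710e-04, -2.96812627e-01,  9.54935676e-01,
        -1.58020835e-01],
       [ 0.00000000e+00,  0.00000000e+00,  0.00000000e+00,
         1.00000000e+00]])}
```

View pics/scene0.png

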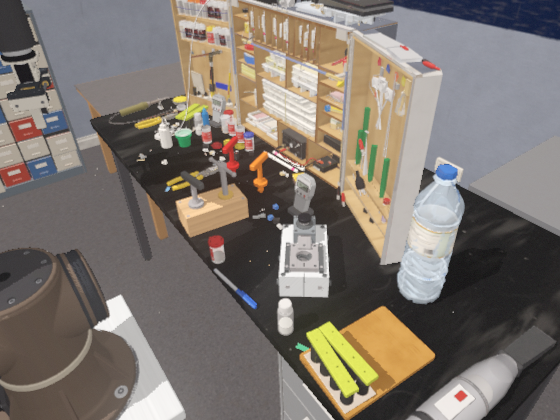

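View pics/top0.png

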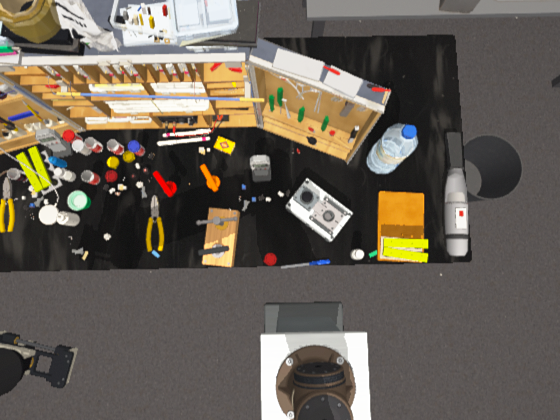

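View pics/wrist0.png

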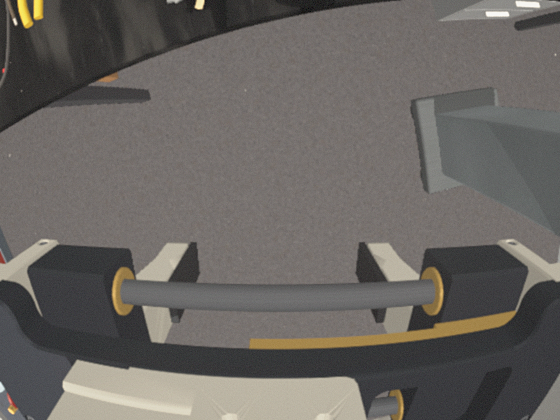

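```bash
python3 - <<'E'
import pickle,cv2,numpy as np
t=pickle.load(open('top0.pkl','rb'))['img'][:,:,::-1];s=pickle.load(open('scene0.pkl','rb'))['img'][:,:,::-1]
a=cv2.resize(t[165:275,190:350],(800,550),interpolation=cv2.INTER_CUBIC);cv2.imwrite('pics/ta.png',a)
a=cv2.resize(s[140:310,165:365],(700,595),interpolation=cv2.INTER_CUBIC);cv2.imwrite('pics/sa.png',a)
E
```

```text
(no output)
```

View pics/ta.png

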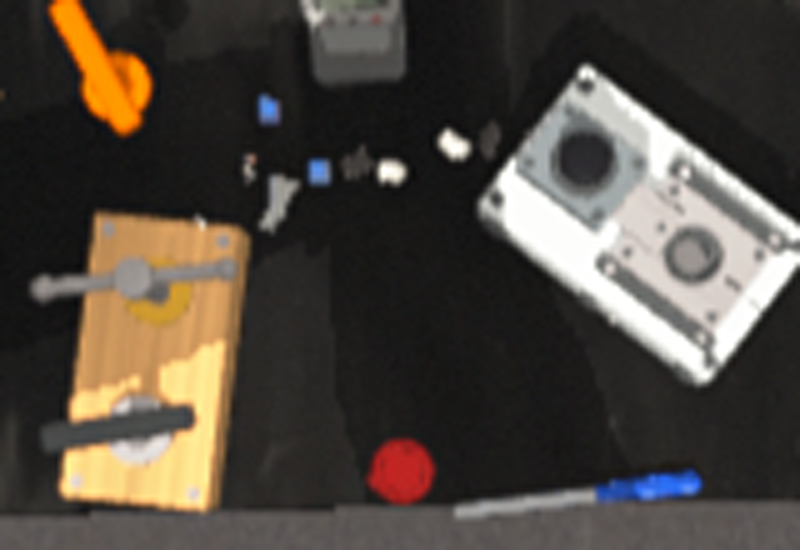

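View pics/sa.png

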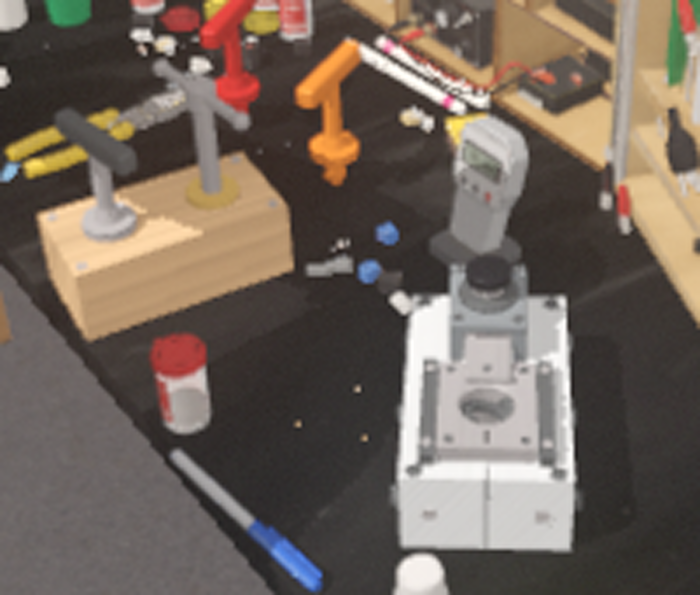

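Candidates for the puller are the dark-barred tool at top (214,250), the thin-barred reamer with brass collar at (217,221), the orange look-alike at (210,177) and the red one at (164,183). I choose the dark square bar with the steel collar. The crops confirm it.

```bash
cat >> h.py <<'E'
def ray(c,u,v,z):
    f=f_of(c);T=c['extrinsics'];d=T[:3,:3]@np.array([(u-c['cx'])/f,(v-c['cy'])/f,1]);o=T[:3,3]
    return o+d*(z-o[2])/d[2]
E
python3 - <<'E'
from h import *
import pickle
np.set_printoptions(precision=4,suppress=True)
t=pickle.load(open('top0.pkl','rb'));s=pickle.load(open('scene0.pkl','rb'))
C=lambda x,y:(190+x/5,165+y/5)
S=lambda x,y:(165+x/3.5,140+y/3.5)
def show(n,tp,sp,z):
    a=ray(t,*tp,z) if tp else None; b=ray(s,*sp,z) if sp else None
    print(n,a,b)
show('button',C(583,155),S(490,270),.113)
show('core mouth',C(693,254),S(487,405),.072)
show('puller bar e1',C(50,438),S(65,117),.144)
show('puller bar e2',C(190,417),S(127,155),.144)
for nm,p in dict(a=(587,65),b=(485,200),c=(705,385)).items(): show('mould corner '+nm,C(*p),None,.06)
for nm,p in dict(a=(95,212),b=(248,228),c=(62,498),d=(210,512)).items(): show('stand '+nm,C(*p),None,.06)
show('reamer',C(133,278),None,.15)
P=pts(t);hsv=cv2.cvtColor(t['img'],cv2.COLOR_RGB2HSV)
# board
for nm,p in dict(tl=(380,192),tr=(424,193),bl=(377,260),br=(426,262)).items(): show('board '+nm,p,None,.01)
for nm,p in dict(btn=C(583,155),core=C(660,220),bar=C(120,427),bottle=(392,150),vial=(270,259),cb=(357,255),meter=(261,170)).items():
    print(nm,P[int(round(p[1])),int(round(p[0]))])
E
```

```text
button [0.5454 0.0149 0.113 ] [0.545  0.0133 0.113 ]
core mouth [ 0.4919 -0.0502  0.072 ] [ 0.4931 -0.0495  0.072 ]
puller bar e1 [0.3916 0.3099 0.144 ] [0.3904 0.3038 0.144 ]
puller bar e2 [0.4014 0.234  0.144 ] [0.403  0.2328 0.144 ]
mould corner a [0.6074 0.0078 0.06  ] None
mould corner b [0.5276 0.0703 0.06  ] None
mould corner c [ 0.416  -0.0559  0.06  ] None
stand a [0.5251 0.3006 0.06  ] None
stand b [0.5138 0.2104 0.06  ] None
stand c [0.3582 0.3194 0.06  ] None
stand d [0.3484 0.2336 0.06  ] None
reamer [0.4772 0.2639 0.15  ] None
board tl [ 0.5686 -0.2183  0.01  ] None
board tr [ 0.5628 -0.354   0.01  ] None
board bl [ 0.3607 -0.199   0.01  ] None
board br [ 0.3517 -0.3469  0.01  ] None
btn [0.5446 0.0141 0.1185]
core [ 0.5114 -0.0309  0.0791]
bar [0.3978 0.2719 0.1441]
bottle [ 0.6406 -0.1987  0.2424]
vial [0.3704 0.1231 0.0574]
cb [ 0.3767 -0.1276  0.0751]
meter [0.637  0.1463 0.0482]
```

```bash
python3 - <<'E'
from h import *
import pickle
np.set_printoptions(precision=4,suppress=True,linewidth=200)
for n in('top','scene'):
    c=pickle.load(open(n+'0.pkl','rb'));P=pts(c);ok=(c['z_map']>0)&(P[...,2]>.13)&(P[...,2]<1.0)&(P[...,0]>.2)
    for y0 in np.arange(-.4,.7,.05):
        m=ok&(P[...,1]>=y0)&(P[...,1]<y0+.05)
        if m.any():
            q=P[m];i=np.argsort(q[:,0])[:max(1,len(q)//100)]
            print(n,'%.2f'%y0,m.sum(),q[i[-1]])
# z at edges of board/ core bar mask
t=pickle.load(open('top0.pkl','rb'));P=pts(t)
m=(P[...,2]>.125)&(P[...,2]<.16)&(abs(P[...,0]-.4)<.04)&(abs(P[...,1]-.27)<.08)
q=P[m];print(len(q),q.min(0),q.max(0),q.mean(0))
u,s,v=np.linalg.svd(q[:,:2]-q[:,:2].mean(0),full_matrices=False);print(v[0],np.degrees(np.arctan2(v[0,1],v[0,0])))
E
```

```text
top -0.30 56 [ 0.6373 -0.2532  0.1302]
top -0.25 805 [ 0.6282 -0.2318  0.1342]
top -0.20 444 [ 0.636  -0.1997  0.164 ]
top -0.15 1274 [ 0.6657 -0.123   0.2948]
top -0.10 1245 [ 0.6837 -0.0923  0.4434]
top -0.05 1360 [ 0.6928 -0.0045  0.1565]
top -0.00 1379 [0.6946 0.013  0.2598]
top 0.05 1303 [0.7471 0.0607 0.4404]
top 0.10 2035 [0.7363 0.1426 0.3545]
top 0.15 2516 [0.7385 0.177  0.3568]
top 0.20 2611 [0.4078 0.2336 0.1463]
top 0.25 2635 [0.3949 0.2562 0.1407]
top 0.30 2314 [0.396  0.3131 0.1416]
top 0.35 2628 [0.7527 0.3774 0.3434]
top 0.40 2470 [0.7564 0.4246 0.3425]
top 0.45 3066 [0.76   0.497  0.3432]
top 0.50 3019 [0.7634 0.5279 0.3424]
top 0.55 2509 [0.7642 0.561  0.342 ]
top 0.60 1679 [0.201  0.6285 0.4261]
top 0.65 1436 [0.2009 0.6825 0.3086]
scene -0.30 1264 [ 0.6358 -0.2515  0.1312]
scene -0.25 2407 [ 0.6265 -0.2175  0.1829]
scene -0.20 142 [ 0.634  -0.1992  0.1329]
scene -0.15 4253 [ 0.6646 -0.1235  0.2162]
scene -0.10 842 [ 0.6817 -0.0998  0.437 ]
scene -0.05 1906 [ 0.689  -0.01    0.1501]
scene -0.00 1688 [0.6932 0.0053 0.1599]
scene 0.05 1467 [0.7468 0.0575 0.4406]
scene 0.10 3913 [0.7664 0.1067 0.439 ]
scene 0.15 2782 [0.7383 0.1507 0.355 ]
scene 0.20 2566 [0.3978 0.2401 0.143 ]
scene 0.25 3294 [0.391  0.2864 0.1421]
scene 0.30 2292 [0.3926 0.312  0.1433]
scene 0.35 2084 [0.7543 0.3851 0.3455]
scene 0.40 1943 [0.7576 0.438  0.3436]
scene 0.45 1681 [0.7588 0.4753 0.3434]
scene 0.50 1528 [0.763  0.5295 0.3423]
scene 0.55 1530 [0.7638 0.5999 0.3361]
scene 0.60 1054 [0.2004 0.6317 0.4766]
scene 0.65 1347 [0.2029 0.6884 0.3166]
186 [0.3876 0.2336 0.1292] [0.4109 0.3158 0.15  ] [0.3989 0.2743 0.1436]
[-0.1389  0.9903] 97.98337173342749
```

Emit:
{"api": "step_arm", "payload": {
  "commands": [
    [[20,20,0],0],
    [[38,38,0],0],
    [[42,42,0],0],
    [[42,42,0],0],
    [[42,42,0],0],
    [[42,42,0],0],
    [[42,42,0],0],
    [[42,42,0],0],
    [[42,42,0],0],
    [[42,42,0],0],
    [[42,42,0],0],
    [[42,42,0],0],
    [[30,30,0],0],
    [[15,15,0],0],
    [[0,0,0],0]
  ],
  "gripper": 1,
  "grip_force": 30
}}

```text
time_s: 2.02
tcp_pos: [0.5445, 0.0193, 0.226]
eef_rot: [180.0, 0.1, -14.2]
contact_force: [-1.3, 0.2, -0.0]
gripper_width: 0.0007
```

```bash
cat >> h.py <<'E'
def go(x,y,z,yaw=None):
    s=r.get_state();p=s['tcp_pos'];ps=np.radians(s['eef_rot'][2])
    d=np.array([x,y,z])-p;c,sn=np.cos(ps),np.sin(ps)
    print('tcp',p.round(4),'rot',s['eef_rot'].round(2),'j',s['joints'].round(1),'F',s['contact_force'].round(1),'t',s['time_s'],'w',s['gripper_width'])
    print('tool mm', np.round(1000*np.array([c*d[0]+sn*d[1], sn*d[0]-c*d[1], -d[2]]),1), 'twist', None if yaw is None else round(s['eef_rot'][2]-yaw,1))
E
python3 -c "
from h import *
go(.545,.0141,.14,-50)
c=cap('wrist');save(c,'w1.png')"
```

```text
tcp [0.5445 0.0193 0.226 ] rot [ 1.7996e+02  5.0000e-02 -1.4180e+01] j [ 22.6   8.4 -15.8  -0.  -65.9  53.2] F [-1.3  0.2 -0. ] t 2.025 w 0.0007344895581583237
tool mm [ 1.8  5.  86. ] twist 35.8
```

View pics/w1.png

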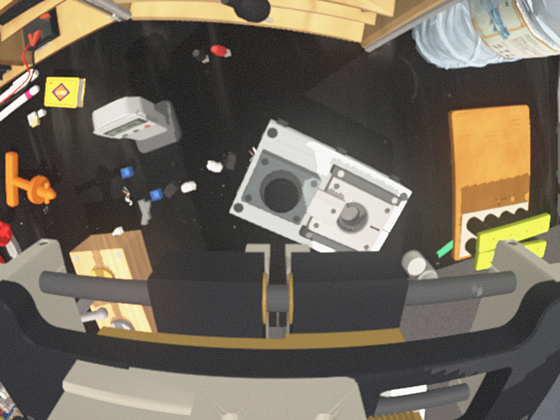

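```bash
cat >> h.py <<'E'
from scipy.spatial.transform import Rotation as Ro
def wray(c,st,u,v,z):
    f=f_of(c);du,dv=u-c['cx'],v-c['cy'];rr=np.hypot(du,dv);th=rr/f
    d=np.array([np.sin(th)*du/rr,np.sin(th)*dv/rr,np.cos(th)])
    T=np.eye(4);T[:3,:3]=Ro.from_euler('xyz',st['eef_rot'],degrees=True).as_matrix();T[:3,3]=st['tcp_pos']
    T=T@c['T_tool_cam'];o=T[:3,3];d=T[:3,:3]@d
    return o+d*(z-o[2])/d[2]
E
python3 -c "
from h import *
s=r.get_state();c=cap('wrist')
for n,u,v,z in(('btn',280,187,.115),('core',352,216,.072),('stand',0,0,0)):
    if u: print(n,wray(c,s,u,v,z))
"
```

```text
btn [0.55477888 0.01573991 0.115     ]
core [ 0.49591167 -0.04690681  0.072     ]
```

Emit:
{"api": "step_arm", "payload": {
  "commands": [
    [[1,2,20],9],
    [[0,3,25],9],
    [[0,0,20],9],
    [[0,0,10],9],
    [[0,0,0],0]
  ]
}}

```text
time_s: 2.75
tcp_pos: [0.5427, 0.0165, 0.151]
eef_rot: [179.9, 0.0, -49.9]
contact_force: [-0.2, 0.7, -0.0]
gripper_width: 0.0005
```

```bash
python3 -c "
from h import *
go(.545,.0141,.122)"
```

```text
tcp [0.5427 0.0165 0.151 ] rot [ 1.7993e+02  4.0000e-02 -4.9890e+01] j [ 22.4  11.9 -22.   -0.  -56.2  17.7] F [-0.2  0.7 -0. ] t 2.75 w 0.0005021899315721921
tool mm [ 3.3 -0.2 29. ] twist None
```

Emit:
{"api": "step_arm", "payload": {
  "commands": [
    [[4,-2,12],0],
    [[0,0,12],0],
    [[0,0,8],0],
    [[0,0,4],0],
    [[0,0,2],0],
    [[0,0,2],0],
    [[0,0,0],0]
  ]
}}

```text
time_s: 3.62
tcp_pos: [0.5475, 0.0138, 0.1117]
eef_rot: [180.0, 0.0, -50.0]
contact_force: [-3.2, -0.5, 3.9]
gripper_width: 0.0007
```

Emit:
{"api": "step_arm", "payload": {
  "commands": [
    [[0,0,1.5],0],
    [[0,0,1.5],0],
    [[0,0,1],0],
    [[0,0,0],0]
  ]
}}

```text
time_s: 4.12
tcp_pos: [0.5477, 0.0139, 0.1077]
eef_rot: [-180.0, -0.0, -50.0]
contact_force: [-3.0, -0.6, 5.4]
gripper_width: 0.0004
```

Emit:
{"api": "step_arm", "payload": {
  "commands": [
    [[0,0,0.8],0],
    [[0,0,0.8],0],
    [[0,0,0],0]
  ]
}}

```text
time_s: 4.5
tcp_pos: [0.5477, 0.0139, 0.1067]
eef_rot: [-180.0, -0.0, -50.0]
contact_force: [-4.5, -0.9, 9.1]
gripper_width: 0.0004
```

Emit:
{"api": "step_arm", "payload": {
  "commands": [
    [[0,0,0],0],
    [[0,0,-6],0],
    [[0,0,-20],0],
    [[0,0,-40],0],
    [[0,0,-40],0],
    [[0,0,-10],0],
    [[0,0,0],0]
  ],
  "gripper": 0.4
}}

```text
time_s: 5.38
tcp_pos: [0.5477, 0.0141, 0.2222]
eef_rot: [-179.9, 0.0, -50.0]
contact_force: [-0.0, 0.3, -1.2]
gripper_width: 0.0523
```

```bash
python3 - <<'E'
from h import *
import pickle
go(.397,.272,.18,-82)
s=r.get_state();c=cap('wrist');save(c,'w2.png');pickle.dump((c,s),open('w2.pkl','wb'))
c=cap('scene');a=cv2.resize(c['img'][140:310,165:365,::-1],(700,595),interpolation=cv2.INTER_CUBIC);cv2.imwrite('pics/s2.png',a);pickle.dump(c,open('s2.pkl','wb'))
E
```

```text
tcp [0.5477 0.0141 0.2222] rot [-179.94    0.    -50.04] j [ 22.    8.7 -15.9  -0.  -65.3  18. ] F [-0.   0.3 -1.2] t 5.375 w 0.05228699993471254
tool mm [-294.5  -50.2   42.2] twist 32.0
```

View pics/w2.png

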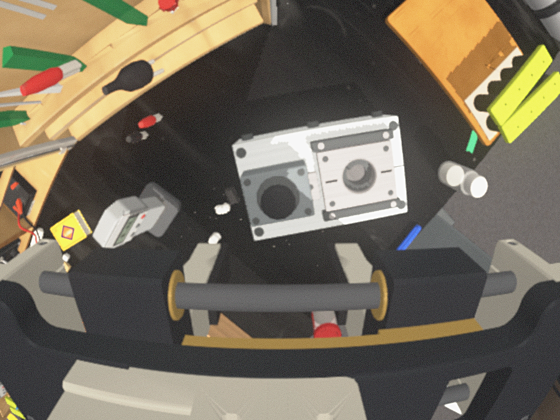

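View pics/s2.png

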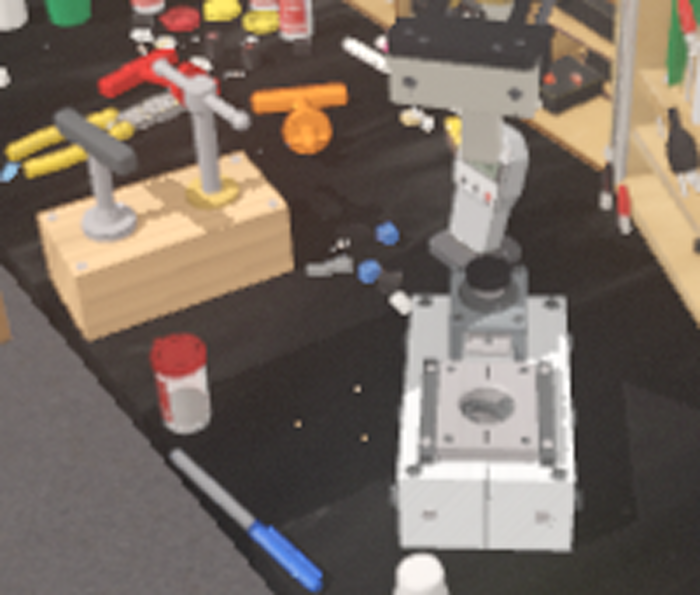

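Keeper is retracted in both views. The scene crop shows it clear of the flange, and the wrist view shows the core mouth at (359,176) with both scribed lines visible. The orange and red look-alikes have toppled on their own, nowhere near my path. Now measuring the core and moving to the puller.

```bash
python3 - <<'E'
from h import *
import pickle
c,s=pickle.load(open('w2.pkl','rb'))
print('core',wray(c,s,359,176,.072),'btn',wray(c,s,279,198,.115))
a=wray(c,s,330,182,.072);b=wray(c,s,388,171,.072);print(a,b,np.degrees(np.arctan2(*(a-b)[1::-1])))
img=c['img'][120:250,230:420,::-1];cv2.imwrite('pics/w2c.png',cv2.resize(img,(760,520),interpolation=cv2.INTER_CUBIC))
img=pickle.load(open('top0.pkl','rb'))
E
```

```text
core [ 0.49434685 -0.04724456  0.072     ] btn [0.54863108 0.01154893 0.115     ]
[ 0.51255449 -0.02368745  0.072     ] [ 0.47478642 -0.07098658  0.072     ] 51.3928517806622
```

View pics/w2c.png

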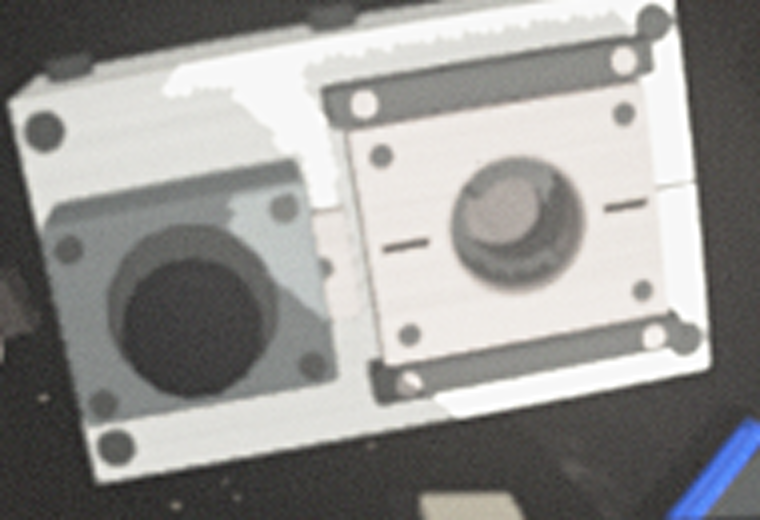

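Emit:
{"api": "step_arm", "payload": {
  "commands": [
    [[-20,-4,0],8],
    [[-37,0,0],8],
    [[-40,0,0],8],
    [[-45,15,0],8],
    [[-43,15,0],0],
    [[-40,15,0],0],
    [[-20,10,0],0],
    [[0,0,0],0]
  ]
}}

```text
time_s: 6.48
tcp_pos: [0.4202, 0.236, 0.2207]
eef_rot: [179.9, -0.1, -81.9]
contact_force: [0.7, -0.1, 0.4]
gripper_width: 0.0525
```

```bash
python3 -c "
from h import *
go(.397,.272,.18,-82)"
```

```text
tcp [0.4202 0.236  0.2207] rot [ 1.799e+02 -8.000e-02 -8.189e+01] j [ 52.8   2.4 -23.3  -0.  -64.4 -44.6] F [ 0.7 -0.1  0.4] t 6.475 w 0.05250201739487444
tool mm [-38.9  17.9  40.7] twist 0.1
```

```bash
python3 - <<'E'
from h import *
import pickle
s=r.get_state();c=cap('wrist');save(c,'w3.png');pickle.dump((c,s),open('w3.pkl','wb'))
E
```

```text
(no output)
```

View pics/w3.png

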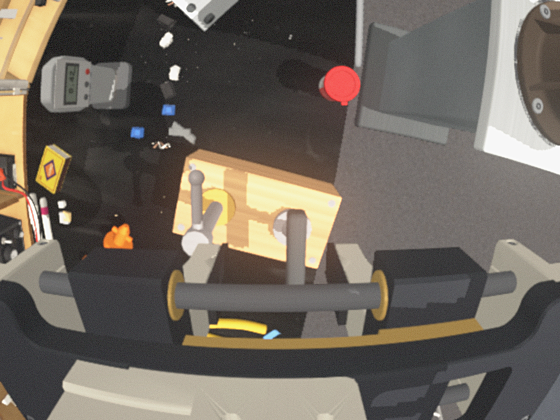

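```bash
python3 - <<'E'
from h import *
import pickle
c,s=pickle.load(open('w3.pkl','rb'))
for p in((296,211),(297,280)): print(p,wray(c,s,*p,.144))
a,b=wray(c,s,296,211,.144),wray(c,s,297,280,.144);d=(a-b)[:2];print(np.degrees(np.arctan2(d[1],d[0])))
d/=np.linalg.norm(d);print('centre',a[:2]-.042*d)
E
```

```text
(296, 211) [0.40619619 0.23289937 0.144     ]
(297, 280) [0.39555703 0.29269205 0.144     ]
-79.91071079689944
centre [0.39883852 0.27424988]
```

Emit:
{"api": "step_arm", "payload": {
  "commands": [
    [[-20,9,10],-1],
    [[-20,8,20],0],
    [[0,0,20],0],
    [[0,0,10],0],
    [[0,0,0],0]
  ]
}}

```text
time_s: 7.15
tcp_pos: [0.3988, 0.2715, 0.1612]
eef_rot: [179.9, -0.1, -81.1]
contact_force: [-0.1, 0.0, -0.2]
gripper_width: 0.0525
```

```bash
python3 - <<'E'
from h import *
import pickle
go(.398,.273,.116,-81)
for n,q in(('scene',(150,140,290,260)),('top',(180,190,270,280))):
    c=cap(n);x0,y0,x1,y1=q;cv2.imwrite('pics/%s4.png'%n,cv2.resize(c['img'][y0:y1,x0:x1,::-1],None,fx=5,fy=5,interpolation=cv2.INTER_CUBIC))
E
```

```text
tcp [0.3988 0.2715 0.1612] rot [ 1.7993e+02 -9.0000e-02 -8.1080e+01] j [ 57.7   5.6 -28.3   0.  -56.3 -48.8] F [-0.1  0.  -0.2] t 7.15 w 0.052536355820506656
tool mm [-1.6  0.5 45.2] twist -0.1
```

View pics/scene4.png

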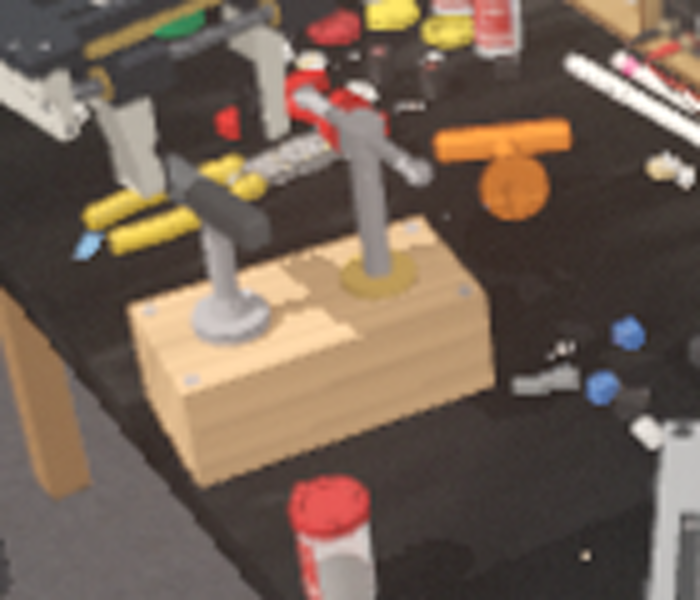

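Emit:
{"api": "step_arm", "payload": {
  "commands": [
    [[-1,0,12],0],
    [[0,0,15],0],
    [[0,0,12],0],
    [[0,0,6],0],
    [[0,0,0],0]
  ]
}}

```text
time_s: 7.88
tcp_pos: [0.3983, 0.2732, 0.1164]
eef_rot: [180.0, -0.1, -81.0]
contact_force: [1.0, 0.8, 0.1]
gripper_width: 0.0529
```

Emit:
{"api": "step_arm", "payload": {
  "commands": [
    [[0,0,0],0],
    [[0,0,0],0],
    [[0,0,0],0],
    [[0,0,0],0]
  ],
  "gripper": 1,
  "grip_force": 45
}}

```text
time_s: 8.38
tcp_pos: [0.3985, 0.2735, 0.1171]
eef_rot: [-180.0, 0.0, -81.0]
contact_force: [0.9, 0.1, -0.3]
gripper_width: 0.0183
```

Emit:
{"api": "step_arm", "payload": {
  "commands": [
    [[0,0,0],0],
    [[0,0,0],0]
  ]
}}

```text
time_s: 8.62
tcp_pos: [0.3985, 0.2735, 0.117]
eef_rot: [-180.0, 0.0, -81.0]
contact_force: [1.2, 0.4, 0.3]
gripper_width: 0.0157
```

```bash
python3 - <<'E'
from h import *
go(.398,.273,.116,-81)
for n,q in(('scene',(150,140,290,260)),('top',(180,190,270,280))):
    c=cap(n);x0,y0,x1,y1=q;cv2.imwrite('pics/%s5.png'%n,cv2.resize(c['img'][y0:y1,x0:x1,::-1],None,fx=5,fy=5,interpolation=cv2.INTER_CUBIC))
s=r.get_state();c=cap('wrist');save(c,'w5.png')
E
```

```text
tcp [0.3985 0.2735 0.117 ] rot [-1.7999e+02  1.0000e-02 -8.1020e+01] j [ 57.8   8.5 -31.6   0.  -49.9 -48.9] F [1.2 0.4 0.3] t 8.625 w 0.015685180385051112
tool mm [0.4 0.6 1. ] twist -0.0
```

View pics/scene5.png

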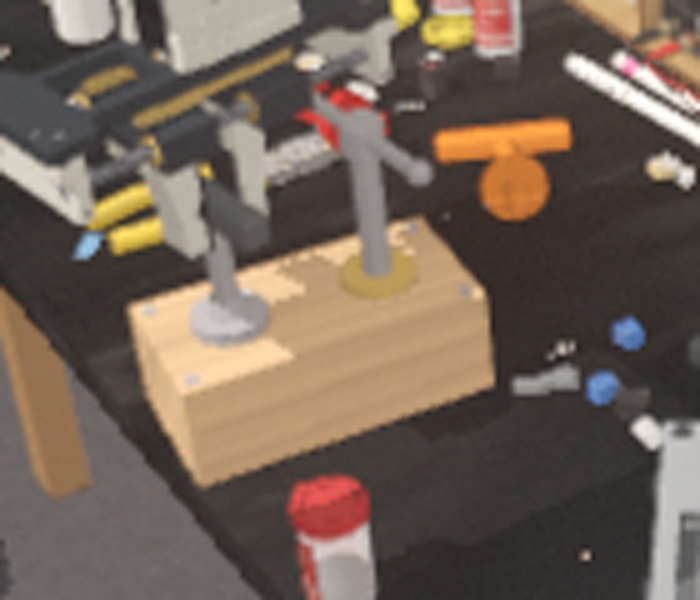

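View pics/w5.png

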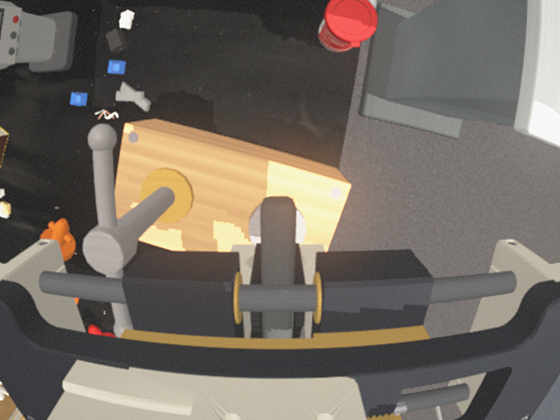

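```bash
python3 - <<'E'
from h import *
s=r.get_state();c=cap('wrist')
T=Ro.from_euler('xyz',s['eef_rot'],degrees=True).as_matrix()
for p in((278,197),(278,202),(277,238)): print(p,(T.T@(wray(c,s,*p,.144)-s['tcp_pos'])).round(4))
E
```

```text
(278, 197) [ 0.042   0.0003 -0.027 ]
(278, 202) [ 0.0398  0.0003 -0.027 ]
(277, 238) [ 0.0233 -0.0002 -0.027 ]
```

Emit:
{"api": "step_arm", "payload": {
  "commands": [
    [[0,0,-8],0],
    [[0,0,-15],0],
    [[0,0,-25],0],
    [[0,0,-30],0],
    [[0,0,-20],0],
    [[0,0,-5],0],
    [[0,0,0],0]
  ]
}}

```text
time_s: 9.7
tcp_pos: [0.3983, 0.2734, 0.2201]
eef_rot: [-180.0, 0.0, -81.0]
contact_force: [0.3, -0.3, -1.4]
gripper_width: 0.0157
```

```bash
python3 - <<'E'
from h import *
go(.493,-.0485,.22,-129)
for n,q in(('scene',(120,90,260,210)),):
    c=cap(n);x0,y0,x1,y1=q;cv2.imwrite('pics/%s6.png'%n,cv2.resize(c['img'][y0:y1,x0:x1,::-1],None,fx=5,fy=5,interpolation=cv2.INTER_CUBIC))
E
```

```text
tcp [0.3983 0.2734 0.2201] rot [-1.800e+02  3.000e-02 -8.103e+01] j [ 57.8   2.5 -23.3  -0.  -64.2 -48.9] F [ 0.3 -0.3 -1.4] t 9.7 w 0.015730488591312194
tool mm [ 3.327e+02 -4.340e+01  1.000e-01] twist 48.0
```

View pics/scene6.png

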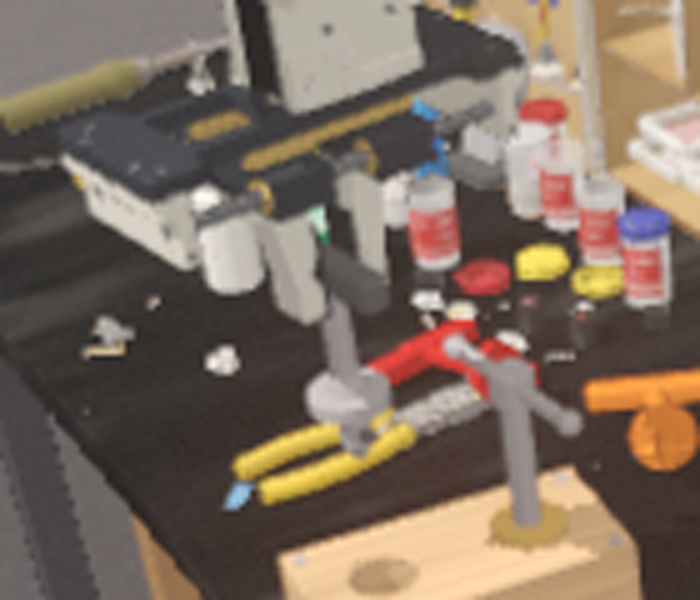

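Emit:
{"api": "step_arm", "payload": {
  "commands": [
    [[15,-2,0],0],
    [[30,-4,0],0],
    [[42,-5,0],0],
    [[45,-6,0],0],
    [[45,-6,0],0],
    [[45,-6,0],0],
    [[45,-6,0],0],
    [[35,-5,0],0],
    [[20,-3,0],0],
    [[5,0,0],9],
    [[0,0,0],9],
    [[0,0,0],10],
    [[0,0,0],10],
    [[0,0,0],10],
    [[0,0,0],0]
  ]
}}

```text
time_s: 11.62
tcp_pos: [0.4913, -0.0435, 0.2193]
eef_rot: [179.9, -0.1, -129.0]
contact_force: [-0.2, 0.4, -1.3]
gripper_width: 0.0159
```

```bash
python3 - <<'E'
from h import *
import pickle
go(.493,-.0485,.22,-129)
s=r.get_state();c=cap('wrist');save(c,'w7.png');pickle.dump((c,s),open('w7.pkl','wb'))
E
```

```text
tcp [ 0.4913 -0.0435  0.2193] rot [ 1.7995e+02 -7.0000e-02 -1.2898e+02] j [ 17.8   3.6 -22.2  -0.  -64.3 -56.8] F [-0.2  0.4 -1.3] t 11.625 w 0.015892444462430245
tool mm [ 2.8 -4.4 -0.7] twist 0.0
```

View pics/w7.png

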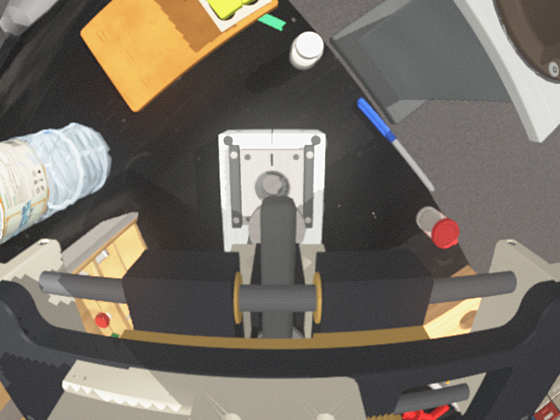

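```bash
python3 - <<'E'
from h import *
import pickle
c,s=pickle.load(open('w7.pkl','rb'))
cv2.imwrite('pics/w7c.png',cv2.resize(c['img'][120:270,200:350,::-1],(750,750),interpolation=cv2.INTER_CUBIC)[:600])
for n,q in(('scene',(240,170,360,300)),('top',(270,160,360,260))):
    c=cap(n);pickle.dump(c,open(n+'7.pkl','wb'));x0,y0,x1,y1=q;cv2.imwrite('pics/%s7.png'%n,cv2.resize(c['img'][y0:y1,x0:x1,::-1],None,fx=4.5,fy=4.5,interpolation=cv2.INTER_CUBIC))
E
```

```text
(no output)
```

View pics/w7c.png

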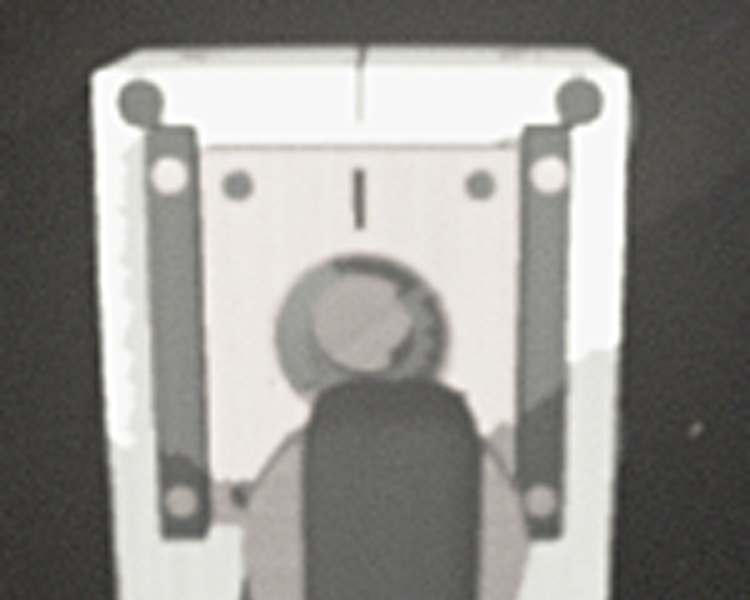

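View pics/scene7.png

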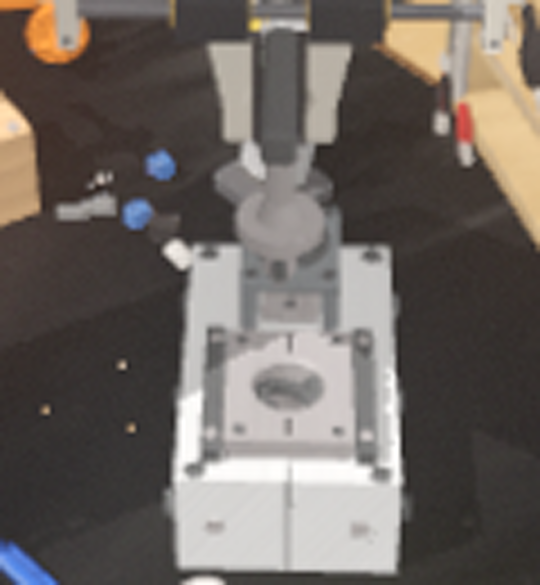

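```bash
python3 - <<'E'
from h import *
import pickle
c,s=pickle.load(open('w7.pkl','rb'))
T=Ro.from_euler('xyz',s['eef_rot'],degrees=True).as_matrix()
def tl(u,v,z):
    w=wray(c,s,200+u/5,120+v/5,z);print((u,v),'world',w.round(4),'tool mm',(1000*T.T@(w-s['tcp_pos'])).round(1))
tl(362,342,.072);tl(359,170,.072);tl(359,230,.072);tl(362,255,.072);tl(275,340,.072);tl(450,340,.072)
print('bar end');tl(305,420,.246);tl(478,420,.246)
print('collar edges');tl(243,560,.171);tl(528,540,.171)
S=pickle.load(open('scene7.pkl','rb'));P=lambda u,v:(240+u/4.5,170+v/4.5)
print('scene collar underside centre',ray(S,*P(281,226),.1623), 'tip',ray(S,*P(280,275),.1323))
print('scene core',ray(S,*P(288,386),.072))
E
```

```text
(362, 342) world [ 0.494  -0.0467  0.072 ] tool mm [  0.7  -4.3 147.3]
(359, 170) world [ 0.4732 -0.0732  0.072 ] tool mm [ 34.3  -4.7 147.3]
(359, 230) world [ 0.4805 -0.0642  0.072 ] tool mm [ 22.7  -4.7 147.3]
(362, 255) world [ 0.4831 -0.0601  0.072 ] tool mm [ 17.9  -4.2 147.3]
(275, 340) world [ 0.5069 -0.0577  0.072 ] tool mm [  1.1 -21.2 147.2]
(450, 340) world [ 0.4805 -0.0363  0.072 ] tool mm [  1.   12.8 147.3]
bar end
(305, 420) world [ 0.4717 -0.0779  0.246 ] tool mm [ 39.1  -6.3 -26.7]
(478, 420) world [ 0.4603 -0.0686  0.246 ] tool mm [ 39.1   8.3 -26.7]
collar edges
(243, 560) world [ 0.5089 -0.0522  0.171 ] tool mm [ -4.4 -19.2  48.2]
(528, 540) world [ 0.4768 -0.0299  0.171 ] tool mm [-1.5 19.8 48.3]
scene collar underside centre [ 0.49542492 -0.0397621   0.1623    ] tip [ 0.49592926 -0.03870205  0.1323    ]
scene core [ 0.49275982 -0.04950286  0.072     ]
```

View pics/top7.png

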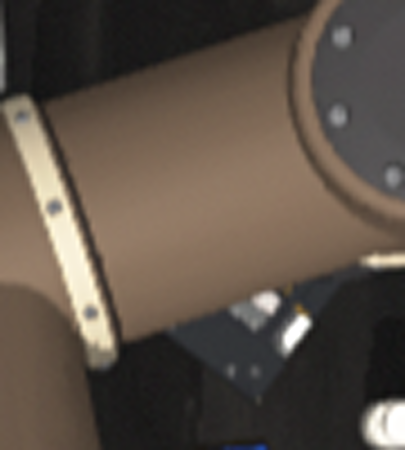

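Emit:
{"api": "step_arm", "payload": {
  "commands": [
    [[1,-2,10],0],
    [[2,-2,20],0],
    [[0,0,15],0],
    [[0,0,3],0],
    [[0,0,0],0]
  ]
}}

```text
time_s: 12.4
tcp_pos: [0.4933, -0.0477, 0.172]
eef_rot: [-180.0, -0.0, -129.0]
contact_force: [0.3, -0.8, -1.9]
gripper_width: 0.0153
```

```bash
python3 - <<'E'
from h import *
import pickle
go(.493,-.0485,.17,-129)
s=r.get_state();c=cap('wrist');pickle.dump((c,s),open('w8.pkl','wb'))
cv2.imwrite('pics/w8c.png',cv2.resize(c['img'][120:270,200:350,::-1],(750,750),interpolation=cv2.INTER_CUBIC)[:600])
c=cap('scene');pickle.dump(c,open('scene8.pkl','wb'));cv2.imwrite('pics/scene8.png',cv2.resize(c['img'][190:280,255:355,::-1],None,fx=6,fy=6,interpolation=cv2.INTER_CUBIC))
E
```

```text
tcp [ 0.4933 -0.0477  0.172 ] rot [-1.80e+02 -2.00e-02 -1.29e+02] j [ 17.3   6.2 -26.    0.  -57.8 -56.3] F [ 0.3 -0.8 -1.9] t 12.4 w 0.015346557958514338
tool mm [ 0.8 -0.3  2. ] twist 0.0
```

View pics/w8c.png

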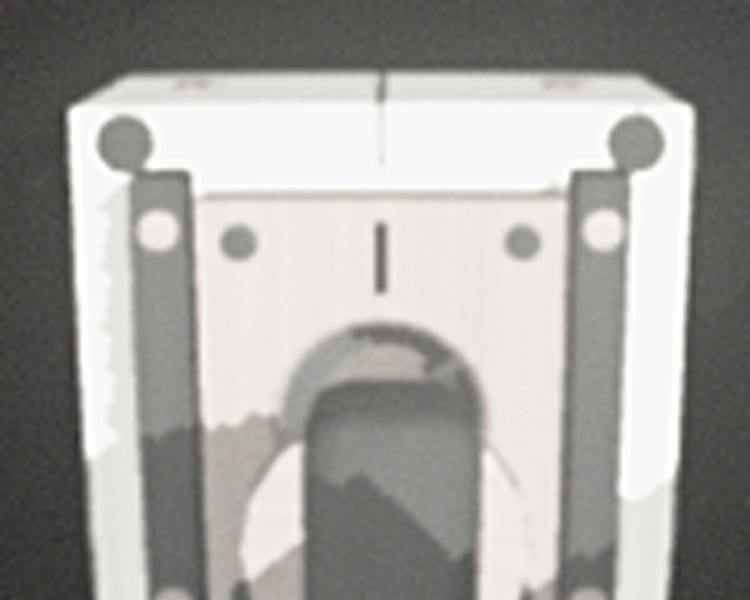

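View pics/scene8.png

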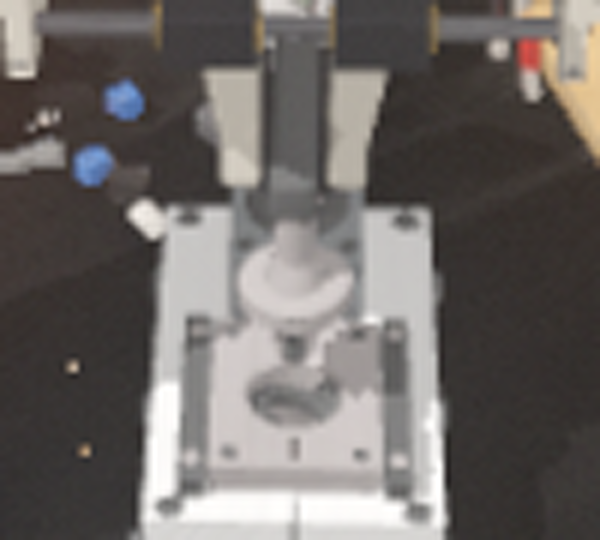

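```bash
python3 - <<'E'
from h import *
import pickle
S=pickle.load(open('scene8.pkl','rb'));P=lambda u,v:(255+u/6,190+v/6)
a=ray(S,*P(293,360),.085);b=ray(S,*P(293,395),.072);print(a,b)
cc=ray(S,*P(296,285),.115+.0045);print('collar mid',cc)
c,s=pickle.load(open('w8.pkl','rb'))
T=Ro.from_euler('xyz',s['eef_rot'],degrees=True).as_matrix()
for w in(a,b,cc): print('scene tool mm',(1000*T.T@(w-s['tcp_pos'])).round(1))
def tl(u,v,z):
    w=wray(c,s,200+u/5,120+v/5,z);print((u,v),'world',w.round(4),'tool mm',(1000*T.T@(w-s['tcp_pos'])).round(1))
tl(381,222,.072);tl(381,293,.072);tl(385,321,.072);tl(285,415,.072);tl(484,415,.072)
print('bar end');tl(305,415,.199);tl(480,415,.199);tl(392,385,.199)
print('collar edges');tl(240,540,.124);tl(528,540,.124)
E
```

```text
[ 0.49492358 -0.04602105  0.085     ] [ 0.49236932 -0.04941994  0.072     ]
collar mid [ 0.49609232 -0.04574833  0.1195    ]
scene tool mm [-2.3 -0.2 87. ]
scene tool mm [  1.9  -0.3 100. ]
scene tool mm [-3.3 -0.9 52.5]
(381, 222) world [ 0.4728 -0.0735  0.072 ] tool mm [ 32.9  -0.4 100. ]
(381, 293) world [ 0.4803 -0.0644  0.072 ] tool mm [ 21.2  -0.4 100. ]
(385, 321) world [ 0.4827 -0.0604  0.072 ] tool mm [ 16.5   0.3 100. ]
(285, 415) world [ 0.5057 -0.0584  0.072 ] tool mm [  0.4 -16.4 100. ]
(484, 415) world [ 0.48   -0.0375  0.072 ] tool mm [  0.4  16.7 100. ]
bar end
(305, 415) world [ 0.4733 -0.0825  0.199 ] tool mm [ 39.6  -6.3 -27. ]
(480, 415) world [ 0.4618 -0.0732  0.199 ] tool mm [ 39.6   8.5 -27. ]
(392, 385) world [ 0.4659 -0.0799  0.199 ] tool mm [ 42.3   1.  -27. ]
collar edges
(240, 540) world [ 0.5093 -0.0589  0.124 ] tool mm [ -1.4 -19.5  48. ]
(528, 540) world [ 0.4788 -0.0342  0.124 ] tool mm [-1.4 19.8 48. ]
```

```bash
python3 - <<'E'
from h import *
import pickle
c,s=pickle.load(open('w8.pkl','rb'))
cv2.imwrite('pics/w8d.png',cv2.resize(c['img'][195:255,235:315,::-1],None,fx=10,fy=10,interpolation=cv2.INTER_CUBIC))
S=pickle.load(open('scene8.pkl','rb'));P=pts(S)
T=Ro.from_euler('xyz',s['eef_rot'],degrees=True).as_matrix()
Q=1000*(P-s['tcp_pos'])@T
# collar points: in crop rows
for v in range(230,252,1):
    print(v,[tuple(Q[v,u].round(0).astype(int)) for u in range(294,316,3)])
E
```

```text
230 [(np.int64(-58), np.int64(22), np.int64(79)), (np.int64(-57), np.int64(16), np.int64(78)), (np.int64(-60), np.int64(9), np.int64(80)), (np.int64(5), np.int64(2), np.int64(25)), (np.int64(4), np.int64(-4), np.int64(26)), (np.int64(-58), np.int64(-11), np.int64(78)), (np.int64(-58), np.int64(-18), np.int64(78)), (np.int64(-61), np.int64(-25), np.int64(80))]
231 [(np.int64(-57), np.int64(22), np.int64(81)), (np.int64(-56), np.int64(16), np.int64(80)), (np.int64(-15), np.int64(8), np.int64(45)), (np.int64(6), np.int64(2), np.int64(27)), (np.int64(4), np.int64(-4), np.int64(29)), (np.int64(-57), np.int64(-11), np.int64(80)), (np.int64(-59), np.int64(-18), np.int64(81)), (np.int64(-57), np.int64(-24), np.int64(80))]
232 [(np.int64(-51), np.int64(22), np.int64(79)), (np.int64(-16), np.int64(15), np.int64(48)), (np.int64(-13), np.int64(8), np.int64(46)), (np.int64(5), np.int64(2), np.int64(31)), (np.int64(2), np.int64(-4), np.int64(32)), (np.int64(-16), np.int64(-11), np.int64(48)), (np.int64(-54), np.int64(-18), np.int64(80)), (np.int64(-55), np.int64(-24), np.int64(81))]
233 [(np.int64
[... 6157 characters left out ...]
np.int64(97)), (np.int64(-17), np.int64(15), np.int64(101)), (np.int64(-15), np.int64(8), np.int64(99)), (np.int64(3), np.int64(2), np.int64(82)), (np.int64(-17), np.int64(-5), np.int64(101)), (np.int64(-16), np.int64(-11), np.int64(99)), (np.int64(-16), np.int64(-18), np.int64(99)), (np.int64(-18), np.int64(-25), np.int64(101))]
251 [(np.int64(-12), np.int64(21), np.int64(99)), (np.int64(-11), np.int64(15), np.int64(99)), (np.int64(-15), np.int64(8), np.int64(102)), (np.int64(-17), np.int64(2), np.int64(104)), (np.int64(-17), np.int64(-5), np.int64(104)), (np.int64(-13), np.int64(-11), np.int64(99)), (np.int64(-13), np.int64(-18), np.int64(99)), (np.int64(-12), np.int64(-24), np.int64(98))]
```

View pics/w8d.png

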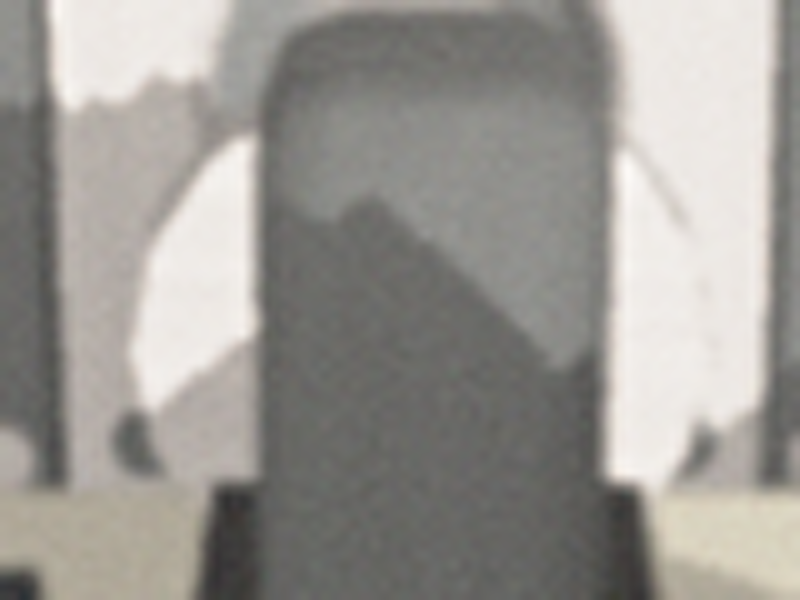

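```bash
python3 - <<'E'
from h import *
import pickle
from scipy.optimize import least_squares
c,s=pickle.load(open('w8.pkl','rb'))
T=Ro.from_euler('xyz',s['eef_rot'],degrees=True).as_matrix()
q=np.array([1000*T.T@(wray(c,s,235+u/10,195+v/10,.124)-s['tcp_pos']) for u,v in((250,138),(195,185),(150,250),(130,350),(625,145),(690,230),(712,340))])[:,:2]
for R in(20,None):
    f=(lambda p:np.hypot(*(q-p[:2]).T)-20) if R else (lambda p:np.hypot(*(q-p[:2]).T)-p[2])
    print(least_squares(f,[0,0,20]).x)
S=pickle.load(open('scene8.pkl','rb'))
q=np.array([1000*T.T@(wray(c,s,200+u/5,120+v/5,.072)-s['tcp_pos']) for u,v in((385,321),(285,415),(484,415),(300,370),(470,370),(340,333),(430,333))])[:,:2]
print(least_squares(lambda p:np.hypot(*(q-p[:2]).T)-17,[0,0]).x,q.round(1))
E
```

```text
[-3.38354671  0.63682086 20.        ]
[-3.3809041   0.63678163 19.99831146]
[-0.86982727  0.20980827] [[ 16.5   0.3]
 [  0.4 -16.4]
 [  0.4  16.7]
 [  8.2 -13.7]
 [  8.2  14.3]
 [ 14.5  -7.1]
 [ 14.5   7.6]]
```

Emit:
{"api": "step_arm", "payload": {
  "commands": [
    [[2,-0.4,0],0],
    [[1,0,6],0],
    [[0,0,6],0],
    [[0,0,6],0],
    [[0,0,2],0],
    [[0,0,0],0]
  ]
}}

```text
time_s: 13.25
tcp_pos: [0.4916, -0.0503, 0.1517]
eef_rot: [180.0, -0.0, -129.0]
contact_force: [-0.5, 0.3, -1.7]
gripper_width: 0.0156
```

```bash
python3 - <<'E'
from h import *
import pickle
go(.493,-.0485,.134,-129)
c=cap('scene');cv2.imwrite('pics/scene9.png',cv2.resize(c['img'][190:280,255:355,::-1],None,fx=6,fy=6,interpolation=cv2.INTER_CUBIC))
c=cap('wrist');cv2.imwrite('pics/w9.png',cv2.resize(c['img'][120:270,200:350,::-1],(750,750),interpolation=cv2.INTER_CUBIC)[:600])
E
```

```text
tcp [ 0.4916 -0.0503  0.1517] rot [ 1.7999e+02 -2.0000e-02 -1.2902e+02] j [ 17.    7.2 -27.8   0.  -55.  -56. ] F [-0.5  0.3 -1.7] t 13.25 w 0.015572665720467352
tool mm [-2.3  0.  17.7] twist -0.0
```

View pics/scene9.png

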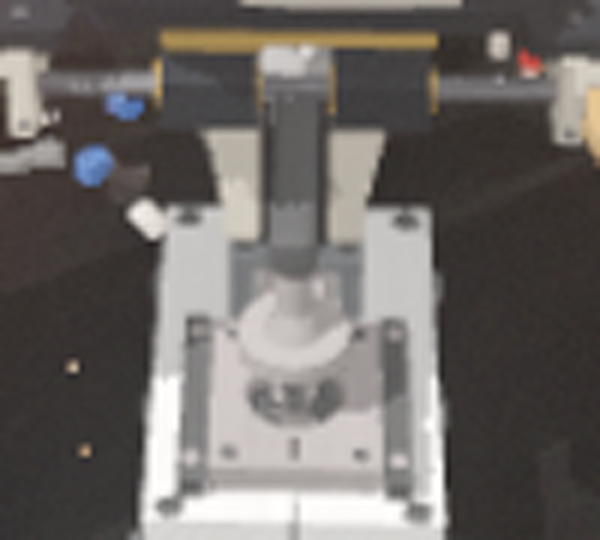

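View pics/w9.png

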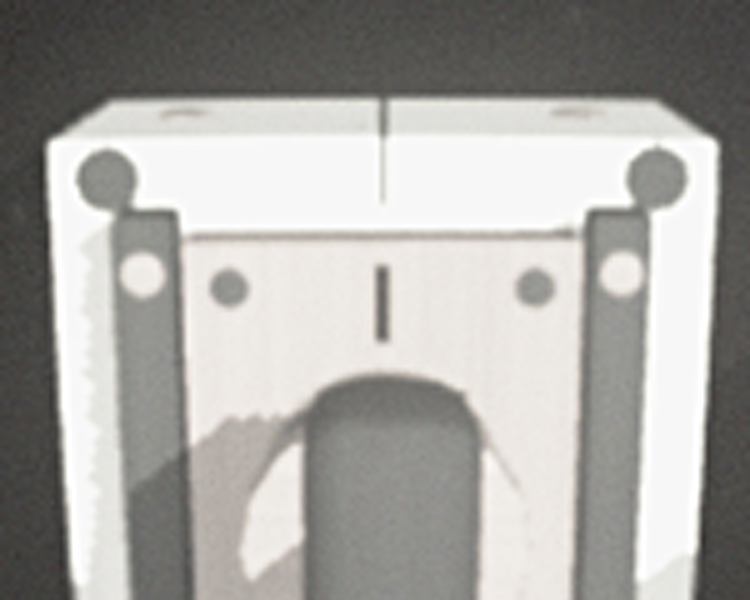

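Emit:
{"api": "step_arm", "payload": {
  "commands": [
    [[0,0,4],0],
    [[0,0,4],0],
    [[0,0,3],0],
    [[0,0,2],0],
    [[0,0,0],0]
  ]
}}

```text
time_s: 13.98
tcp_pos: [0.4915, -0.0503, 0.1388]
eef_rot: [180.0, -0.0, -129.0]
contact_force: [0.7, -0.1, -2.1]
gripper_width: 0.0155
```

Emit:
{"api": "step_arm", "payload": {
  "commands": [
    [[0,0,2],0],
    [[0,0,1],0],
    [[0,0,1],0],
    [[0,0,0],0]
  ]
}}

```text
time_s: 14.48
tcp_pos: [0.4916, -0.0503, 0.1349]
eef_rot: [180.0, -0.0, -129.0]
contact_force: [0.4, -0.1, -1.5]
gripper_width: 0.0154
```

Emit:
{"api": "step_arm", "payload": {
  "commands": [
    [[0,0,0.7],0],
    [[0,0,0.7],0],
    [[0,0,0],0]
  ]
}}

```text
time_s: 14.85
tcp_pos: [0.4917, -0.0503, 0.1336]
eef_rot: [-180.0, 0.0, -129.0]
contact_force: [-0.0, 0.4, -1.0]
gripper_width: 0.0157
```

Emit:
{"api": "step_arm", "payload": {
  "commands": [
    [[0,0,0.7],0],
    [[0,0,0.7],0],
    [[0,0,0],0]
  ]
}}

```text
time_s: 15.22
tcp_pos: [0.4922, -0.0504, 0.1333]
eef_rot: [-179.9, 0.0, -129.0]
contact_force: [-3.0, 0.2, 7.8]
gripper_width: 0.0157
```

Emit:
{"api": "step_arm", "payload": {
  "commands": [
    [[0,0,0.2],6],
    [[0,0,0.4],8],
    [[0,0,0.6],9],
    [[0,0,0.4],6],
    [[0,0,0],0]
  ]
}}

```text
time_s: 15.85
tcp_pos: [0.4933, -0.0502, 0.1319]
eef_rot: [-179.9, 0.2, -158.1]
contact_force: [0.9, 0.2, 7.0]
gripper_width: 0.0156
```

```bash
python3 - <<'E'
from h import *
go(.4917,-.0503,.134,-220)
print(r.get_state()['moment'])
E
```

```text
tcp [ 0.4933 -0.0502  0.1319] rot [-179.93    0.19 -158.07] j [ 17.    8.5 -29.2   0.1 -52.  -85.1] F [0.9 0.2 7. ] t 15.85 w 0.015552618798229206
tool mm [ 1.5  0.5 -2.1] twist 61.9
[ 0.10945514 -0.17872433 -0.00086171]
```

Emit:
{"api": "step_arm", "payload": {
  "commands": [
    [[0,0,0.6],9],
    [[0,0,0.6],9],
    [[0,0,0.6],9],
    [[0,0,0.3],5],
    [[0,0,0],0]
  ]
}}

```text
time_s: 16.48
tcp_pos: [0.4932, -0.0498, 0.1297]
eef_rot: [179.9, 0.2, 169.9]
contact_force: [-0.2, 3.0, 6.1]
gripper_width: 0.0157
```

```bash
python3 - <<'E'
from h import *
go(.4917,-.0503,.129,-220)
print(r.get_state()['moment'])
E
```

```text
tcp [ 0.4932 -0.0498  0.1297] rot [179.92   0.19 169.93] j [  17.     8.7  -29.4    0.   -51.7 -117.1] F [-0.2  3.   6.1] t 16.475 w 0.015684495265155255
tool mm [ 1.4 -0.8  0.7] twist 389.9
[ 0.96556775 -0.18905281 -0.10631734]
```

Emit:
{"api": "step_arm", "payload": {
  "commands": [
    [[0,0,0.6],9],
    [[0,0,0.4],8],
    [[0,0,0.1],6],
    [[0,0,0],0]
  ]
}}

```text
time_s: 16.98
tcp_pos: [0.4938, -0.0491, 0.1289]
eef_rot: [179.8, 0.2, 146.9]
contact_force: [-0.7, 4.6, 8.1]
gripper_width: 0.0158
```

```bash
python3 - <<'E'
from h import *
go(.4917,-.0503,.129,140)
print(r.get_state()['moment'])
E
```

```text
tcp [ 0.4938 -0.0491  0.1289] rot [179.77   0.18 146.93] j [  17.     8.7  -29.4   -0.   -51.5 -140.1] F [-0.7  4.6  8.1] t 16.975 w 0.015763168994763908
tool mm [ 1.1 -2.1 -0.1] twist 6.9
[ 2.20437779 -0.10204682  0.0100523 ]
```

Emit:
{"api": "step_arm", "payload": {
  "commands": [
    [[-0.5,1,0],3],
    [[-0.5,0.8,0],4],
    [[0,0,0],0]
  ]
}}

```text
time_s: 17.35
tcp_pos: [0.4951, -0.0482, 0.129]
eef_rot: [179.8, 0.1, 140.0]
contact_force: [-2.4, 5.8, 10.5]
gripper_width: 0.0157
```

```bash
python3 - <<'E'
from h import *
go(.4917,-.0503,.129,140)
print(r.get_state()['moment'])
c=cap('scene');cv2.imwrite('pics/scene10.png',cv2.resize(c['img'][170:280,245:365,::-1],None,fx=5,fy=5,interpolation=cv2.INTER_CUBIC))
c=cap('wrist');save(c,'w10.png')
E
```

```text
tcp [ 0.4951 -0.0482  0.129 ] rot [1.7979e+02 1.1000e-01 1.3996e+02] j [  17.1    8.9  -29.2   -0.   -51.7 -147.1] F [-2.4  5.8 10.5] t 17.35 w 0.015748827048856582
tool mm [ 1.3 -3.8 -0. ] twist -0.0
[2.57878061 0.80035706 0.02370154]
```

View pics/scene10.png

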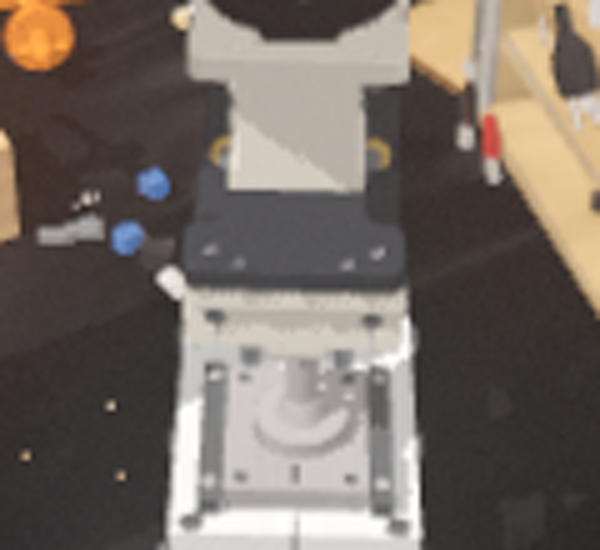

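View pics/w10.png

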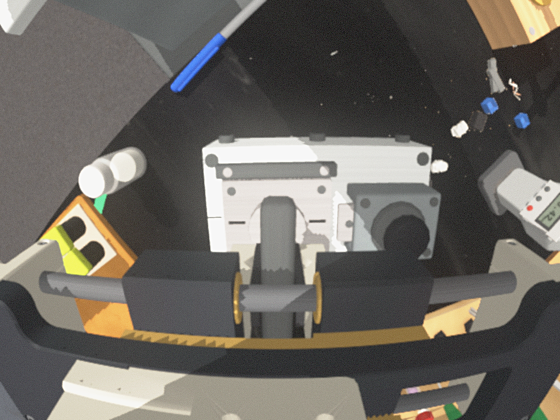

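Emit:
{"api": "step_arm", "payload": {
  "commands": [
    [[0.7,0.4,0],0],
    [[0.6,0.4,-0.7],0],
    [[0,0,-0.5],0],
    [[0,0,0],0]
  ]
}}

```text
time_s: 17.95
tcp_pos: [0.4939, -0.0477, 0.1289]
eef_rot: [179.9, 0.1, 140.0]
contact_force: [3.0, 2.6, 2.0]
gripper_width: 0.0161
```

```bash
python3 - <<'E'
from h import *
go(.4917,-.0503,.129,140)
E
```

```text
tcp [ 0.4939 -0.0477  0.1289] rot [1.7992e+02 6.0000e-02 1.3999e+02] j [  17.2    8.8  -29.3    0.   -51.7 -147.3] F [3.  2.6 2. ] t 17.95 w 0.01614502501141306
tool mm [-0.  -3.4 -0.1] twist -0.0
```

Forces have relaxed and the collar is down. Drawing slowly upward.

Emit:
{"api": "step_arm", "payload": {
  "commands": [
    [[0,0,-1],0],
    [[0,0,-2],0],
    [[0,0,-3],0],
    [[0,0,-3],0],
    [[0,0,0],0]
  ]
}}

```text
time_s: 18.58
tcp_pos: [0.4926, -0.048, 0.1376]
eef_rot: [-180.0, -0.0, 140.0]
contact_force: [2.3, 0.8, -6.9]
gripper_width: 0.0156
```

```bash
python3 - <<'E'
from h import *
go(.4917,-.0503,.129,140)
c=cap('scene');cv2.imwrite('pics/scene11.png',cv2.resize(c['img'][170:280,245:365,::-1],None,fx=5,fy=5,interpolation=cv2.INTER_CUBIC))
E
```

```text
tcp [ 0.4926 -0.048   0.1376] rot [-1.7997e+02 -2.0000e-02  1.3997e+02] j [  17.2    8.2  -28.7   -0.   -53.1 -147.3] F [ 2.3  0.8 -6.9] t 18.575 w 0.015625149591799472
tool mm [-0.8 -2.3  8.6] twist -0.0
```

View pics/scene11.png

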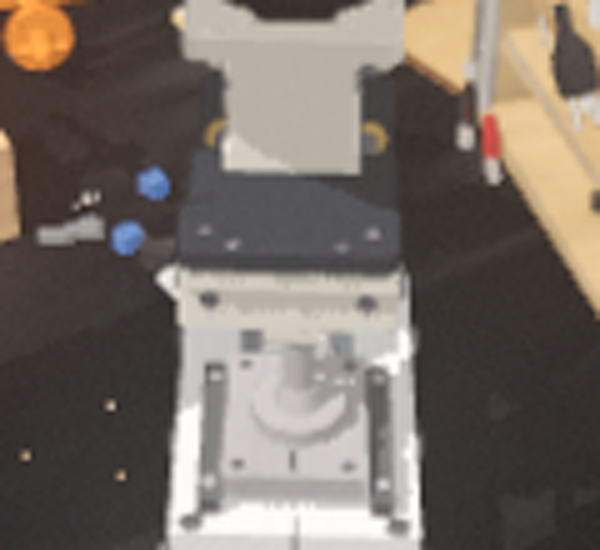

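Emit:
{"api": "step_arm", "payload": {
  "commands": [
    [[0,0,-4],0],
    [[0,0,-6],0],
    [[0,0,-7],0],
    [[0,0,-7],0],
    [[0,0,-7],0],
    [[0,0,-7],0],
    [[0,0,-7],0],
    [[0,0,-6],0],
    [[0,0,-3],0],
    [[0,0,0],0]
  ]
}}

```text
time_s: 19.88
tcp_pos: [0.493, -0.0479, 0.1917]
eef_rot: [180.0, 0.0, 140.0]
contact_force: [0.2, -0.5, -7.1]
gripper_width: 0.0163
```

```bash
python3 - <<'E'
from h import *
go(.4917,-.0503,.129,140)
c=cap('scene');cv2.imwrite('pics/scene12.png',cv2.resize(c['img'][150:290,235:375,::-1],None,fx=4.2,fy=4.2,interpolation=cv2.INTER_CUBIC))
E
```

```text
tcp [ 0.493  -0.0479  0.1917] rot [1.7999e+02 1.0000e-02 1.3997e+02] j [  17.2    5.1  -24.4   -0.   -60.5 -147.3] F [ 0.2 -0.5 -7.1] t 19.875 w 0.016336902591254723
tool mm [-0.5 -2.7 62.7] twist -0.0
```

View pics/scene12.png

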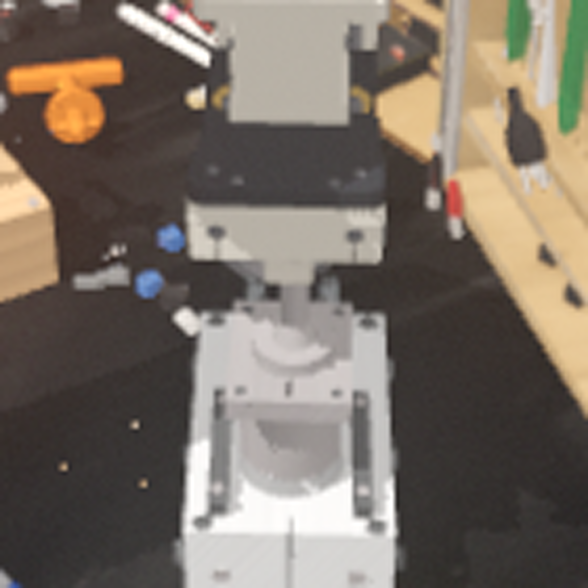

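Emit:
{"api": "step_arm", "payload": {
  "commands": [
    [[0,0,-6],0],
    [[0,0,-10],0],
    [[0,0,-10],0],
    [[0,0,-6],0],
    [[-4,-4,-2],0],
    [[-9,-10,0],0],
    [[-14,-15,0],0],
    [[-18,-19,0],0],
    [[-20,-22,0],0],
    [[-20,-22,0],0],
    [[-20,-22,0],0],
    [[-20,-22,0],0],
    [[-16,-17,0],0],
    [[-10,-11,0],0],
    [[-6,-6,0],0],
    [[-2,-1,0],0],
    [[0,0,0],0],
    [[0,0,0],0]
  ]
}}

```text
time_s: 22.18
tcp_pos: [0.5048, -0.2805, 0.2256]
eef_rot: [180.0, 0.0, 140.0]
contact_force: [0.1, 0.5, -6.3]
gripper_width: 0.0154
```

```bash
python3 - <<'E'
from h import *
import pickle
go(.505,-.282,.14,140)
s=r.get_state();c=cap('wrist');save(c,'w13.png');pickle.dump((c,s),open('w13.pkl','wb'))
c=cap('scene');pickle.dump(c,open('scene13.pkl','wb'));cv2.imwrite('pics/scene13.png',cv2.resize(c['img'][200:420,260:500,::-1],None,fx=2.7,fy=2.7,interpolation=cv2.INTER_CUBIC))
t=pickle.load(open('top0.pkl','rb'));hsv=cv2.cvtColor(t['img'],cv2.COLOR_RGB2HSV)
m=cv2.inRange(hsv,(10,150,120),(22,255,255))[180:275,365:435]
q=np.argwhere(m)[:,::-1].astype(np.float32)+[365,180];print(len(q),cv2.minAreaRect(q.astype(np.float32)))
for p in cv2.boxPoints(cv2.minAreaRect(q.astype(np.float32))): print(p,ray(t,*p,.01))
E
```

```text
tcp [ 0.5048 -0.2805  0.2256] rot [179.99   0.   140.01] j [  -9.7   11.5  -12.    -0.   -66.5 -120.3] F [ 0.1  0.5 -6.3] t 22.175 w 0.015360627069358247
tool mm [-1.1 -1.  85.6] twist 0.0
2234 ((400.4085998535156, 226.47772216796875), (46.17405700683594, 70.51592254638672), 1.1691393852233887)
[376.607   261.25726] [ 0.35698996 -0.19764884  0.01      ]
[378.04578 190.75603] [ 0.57264796 -0.21247865  0.01      ]
[424.2102  191.69818] [ 0.56683781 -0.35493042  0.01      ]
[422.77142 262.1994 ] [ 0.35134275 -0.33712351  0.01      ]
```

View pics/w13.png

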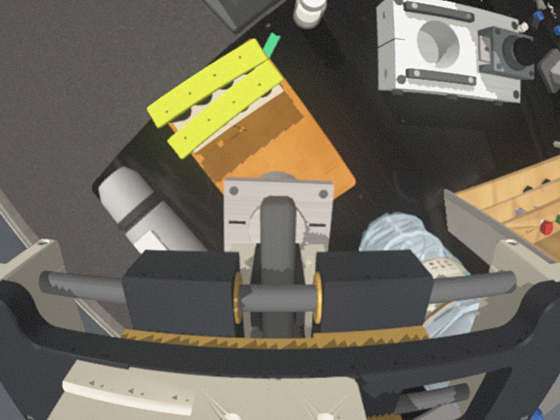

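View pics/scene13.png

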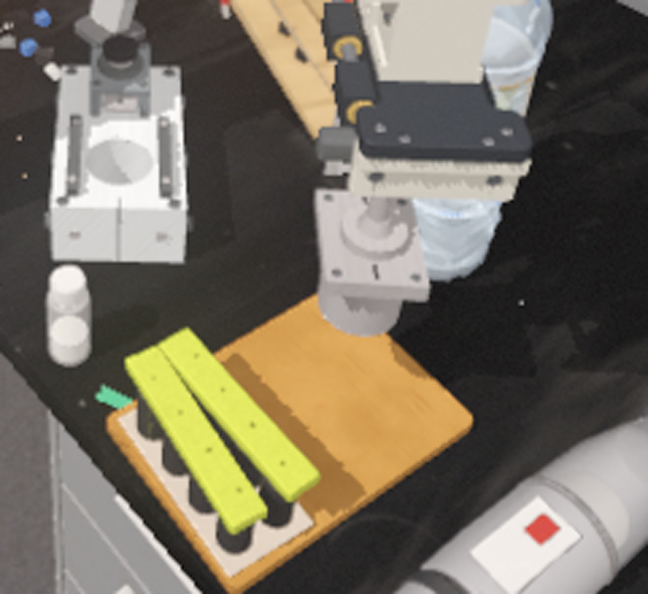

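Emit:
{"api": "step_arm", "payload": {
  "commands": [
    [[0,0,6],0],
    [[0,0,12],0],
    [[0,0,15],0],
    [[0,0,15],0],
    [[0,0,15],0],
    [[0,0,12],0],
    [[0,0,8],0],
    [[0,0,4],0],
    [[0,0,2],0],
    [[0,0,0],0]
  ]
}}

```text
time_s: 23.52
tcp_pos: [0.5049, -0.2812, 0.1368]
eef_rot: [180.0, 0.0, 140.0]
contact_force: [0.4, 0.2, -5.9]
gripper_width: 0.0156
```

```bash
python3 - <<'E'
from h import *
go(.505,-.282,.131,140)
c=cap('scene');cv2.imwrite('pics/scene14.png',cv2.resize(c['img'][200:420,260:500,::-1],None,fx=2.7,fy=2.7,interpolation=cv2.INTER_CUBIC))
E
```

```text
tcp [ 0.5049 -0.2812  0.1368] rot [1.7999e+02 2.0000e-02 1.3998e+02] j [  -9.7   15.7  -18.8    0.   -55.4 -120.3] F [ 0.4  0.2 -5.9] t 23.525 w 0.01563475268827133
tool mm [-0.6 -0.6  5.8] twist -0.0
```

View pics/scene14.png

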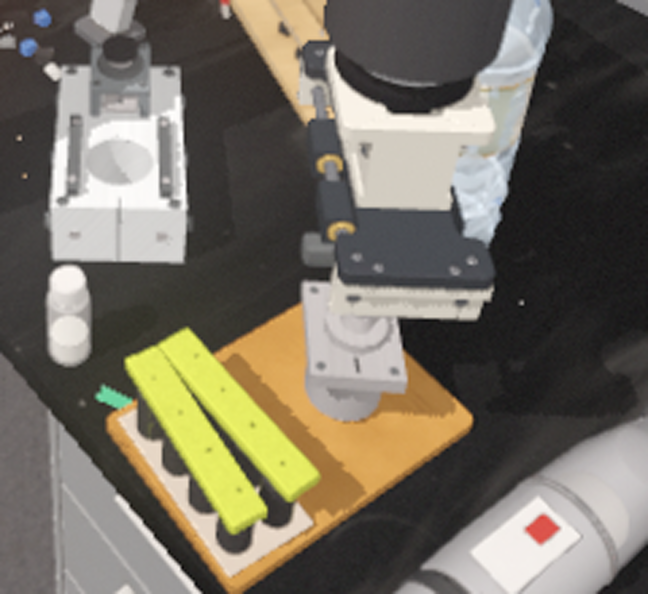

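Emit:
{"api": "step_arm", "payload": {
  "commands": [
    [[0,0,1.5],0],
    [[0,0,1],0],
    [[0,0,1],0],
    [[0,0,0.7],0],
    [[0,0,0.6],0],
    [[0,0,0],0]
  ]
}}

```text
time_s: 24.32
tcp_pos: [0.5047, -0.2811, 0.1317]
eef_rot: [-180.0, -0.0, 140.0]
contact_force: [0.3, -1.2, -6.4]
gripper_width: 0.0156
```

Emit:
{"api": "step_arm", "payload": {
  "commands": [
    [[0,0,0.4],0],
    [[0,0,0.4],0],
    [[0,0,0.3],0],
    [[0,0,0],0]
  ]
}}

```text
time_s: 24.82
tcp_pos: [0.505, -0.2813, 0.131]
eef_rot: [180.0, 0.0, 140.0]
contact_force: [-0.2, -0.4, -3.8]
gripper_width: 0.0158
```

Emit:
{"api": "step_arm", "payload": {
  "commands": [
    [[0,0,0.3],0],
    [[0,0,0.2],0],
    [[0,0,0],0]
  ]
}}

```text
time_s: 25.2
tcp_pos: [0.5051, -0.2813, 0.1308]
eef_rot: [180.0, 0.1, 140.0]
contact_force: [-1.6, -0.8, 2.8]
gripper_width: 0.0156
```

Emit:
{"api": "step_arm", "payload": {
  "commands": [
    [[0,0,0],0],
    [[0,0,0],0],
    [[0,0,0],0],
    [[0,0,0],0],
    [[0,0,0],0],
    [[0,0,0],0]
  ],
  "gripper": 0.5
}}

```text
time_s: 25.95
tcp_pos: [0.5047, -0.2811, 0.1301]
eef_rot: [-180.0, -0.0, 140.0]
contact_force: [-0.5, 0.7, -0.3]
gripper_width: 0.0438
```

Emit:
{"api": "step_arm", "payload": {
  "commands": [
    [[0,0,-4],0],
    [[0,0,-10],0],
    [[0,0,-20],0],
    [[0,0,-30],0],
    [[0,0,-30],0],
    [[0,0,-20],0],
    [[0,0,-5],0],
    [[0,0,0],0],
    [[0,0,0],0]
  ]
}}

```text
time_s: 27.08
tcp_pos: [0.5043, -0.2809, 0.2481]
eef_rot: [-180.0, -0.1, 140.0]
contact_force: [-0.1, 0.4, 0.2]
gripper_width: 0.0439
```

```bash
python3 - <<'E'
from h import *
import pickle
go(.505,-.282,.131,140)
c=cap('scene');save(c,'scene15f.png');pickle.dump(c,open('scene15.pkl','wb'));cv2.imwrite('pics/scene15.png',cv2.resize(c['img'][200:420,260:500,::-1],None,fx=2.7,fy=2.7,interpolation=cv2.INTER_CUBIC))
s=r.get_state();c=cap('wrist');save(c,'w15.png');pickle.dump((c,s),open('w15.pkl','wb'))
E
```

```text
tcp [ 0.5043 -0.2809  0.2481] rot [-1.7997e+02 -9.0000e-02  1.3997e+02] j [  -9.7   10.7  -10.    -0.   -69.4 -120.3] F [-0.1  0.4  0.2] t 27.075 w 0.043925507101309054
tool mm [ -1.3  -0.3 117.1] twist -0.0
```

View pics/scene15.png

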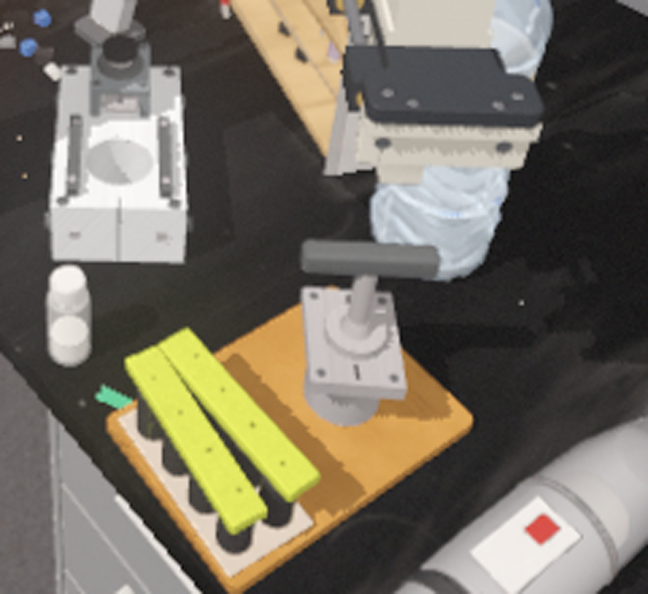

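View pics/w15.png

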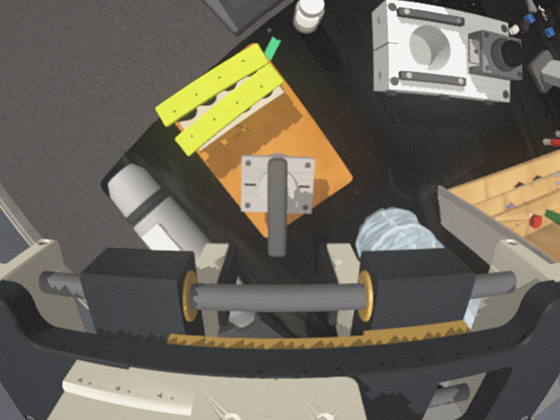

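View pics/scene15f.png

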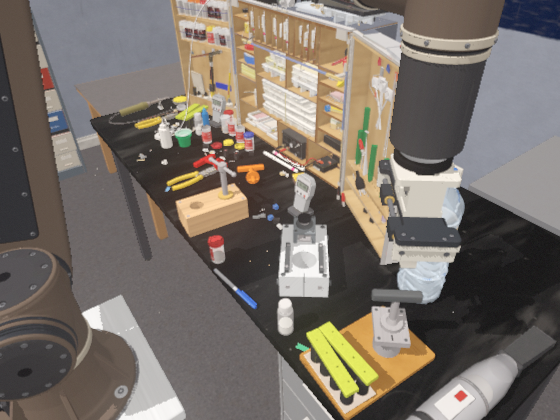

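The core stands upright on the board and the bar is square to the scribed line. The gripper is clear, and the button, keeper and other items look right. Handing in.

```bash
python3 -c "
from h import *
print(close_job())"
```

```text
the job is handed in; nothing more can be done
None
```

I did every step and handed the job in at about 27 s. No verdict is reported, so the results below are from my own checks.

- **Button and keeper:** I pressed the button with shut fingers to its stop, at about 9 N, and let it up. The pictures showed the button up and the keeper back off the core.
- **Screwing in:** I took the dark-barred puller from the stand and screwed it about 92° clockwise into the core. The gripper ended at the height expected for the collar on the flange.
- **Drawing the core:** I lifted it straight up until its underside was about 71 mm above the table, 11 mm clear of the mould's top. I then carried it over the small bottle and lowered it slowly onto the free part of the board. Contact was only a few newtons.
- **Last pictures:**
  - The core stands upright with its foot well inside the board.
  - The bar is roughly square to the core's long side and the gripper is clear.
  - The reamer, drum stand, bottles, vial and meter look unmoved.

**Disagreements**
- Before insertion, the wrist and scene cameras differed by up to about 3 mm along the bar. I used a value between them. Up to about 6 N of sideways force built up while screwing, and I eased it off before lifting.
- The orange and red look-alikes had fallen over by the time I lifted off the button. I had not gone near them.

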